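Offer a heel up to a shoe

ROBOT

A 7-joint arm with a two-finger parallel gripper is mounted at the origin on the work surface. World frame = base frame: x ahead of the robot, y to its left, z up, the work surface at z = 0. Lengths are in m, angles in rad, forces in N, time in s.
With the tool pointing down it reaches from about 0.425 to 0.925 m from the base axis. Payload 6.8 kg.
Tool frame: the origin (TCP) lies midway between the tips of the shut fingers; the grasp point (between the pads) lies 19 mm behind it; z points along the fingers, x is the direction in which the jaws open and shut, and the axes are right-handed (so a half turn about z gives the same grasp; the last joint's range is limited). The gripper opens to 85 mm and grips with 20 to 120 N. Pads are 22 mm wide; open, the fingers measure 114 mm over their backs; the gripper's body (76 mm by 85 mm) begins 54 mm behind the grasp point. The pads swing forward as they close: fully open they stand 13 mm farther back than shut.
Start: joints at [-1.402, 0.477, 0.022, 1.555, -0.011, 1.109, -0.083], TCP at [0.184, 0.649, 0.231] pointing down, gripper open.
Joint ranges: [-2.96, 2.96], [-0.34, 2.1], [-1.41, 1.46], [0.24, 2.44], [-1.37, 4.51], [0.17, 1.92], [-2.96, 2.96]. Speed limits (rad/s): [2.39, 2.39, 3.14, 3.14, 3.14, 3.14, 3.14].

INTERFACE

Orientations are given as a rotation vector (axis times angle).
In Python, from bench import r gives the robot as it stands. The module is installed in compiled form; this text tells all that it offers.
- The arm moves only by the shell command python3 -m pendant 'ROWS' [OPENING] [FORCE]. ROWS is text: rows parted by semicolons, each of 4 numbers parted by spaces: the shift along the tool's x, y, z in cm, then the turn about the tool's z in degrees. A call has 1 to 8 rows; each row shifts and turns the pose as measured when the row begins, along the tool's axes as they then stand; what a row does not reach is not made up. A row lasts 1/12 s, in which the tool goes at most 41.7 mm and 7.16 degrees, less where a joint would pass 70% of its speed; a pose out of reach is approached as far as the arm can. A call with a gripper value outside its range is refused whole. OPENING is the closure in counts, from 0 (fully open) to 255 (shut), set as the call begins (- or left out, the last holds). The fingers move at their own pace and stop on an object; FORCE is the grip in N (left out, the last holds). Time passes only in rows, so rows that do not move let the fingers close. It gives the time, the measured TCP pose, the force and the opening at its end, in the units of the state.
- r.get_obs(): the state, without advancing time (a new reading comes with each control period).
- r.grab_frame(name): name is "scene" or "top"; returns a dict with "color" (480x640x3 uint8, red, green, blue), "fx", "fy", "cx", "cy" (pixels), "R" (3x3) and "t" (3): a world point X has camera coordinates R X + t. Camera axes: x right, y down, z forward; pixel columns grow to the right and rows downward; lengths in m; the calibration is good to about 2 mm. A picture is of the moment at which its call begins. There is no depth.
- r.hand_in(): hands the job in, once; it reports no verdict.
The state is a dict: "clock": time; "joints": joint angles; "qvel": joint speeds; "tau": joint torques, N m; "tcp_pos": TCP position; "orientation": TCP orientation; "contact_force": force on the tool from outside, world axes, zero at the start; "moment": the same for the moment, N m; "grip_width": finger opening in m.
Only numpy, scipy, OpenCV 4.12 (cv2) and the standard library are available. Lean on these libraries where they do the work, as an engineer would, in place of code of your own. Each camera call takes 0.05 s, during which the arm holds its last target.

TASK

Take the lid off the round tin: tip it up by its wooden tab while its opposite edge still rests on the tin's rim, then lift it off and lay it flat on the bench, tab up, beside the tin. Pick the heel block out of the tin and carry it over the tool rack to the upturned shoe, bumping neither the rack nor the other things on the bench. Finish while still holding the heel still and upright about a centimetre above the shoe's heel seat, squarely in line with it (straight face toward the toe), never touching the shoe.

Things in the scene. Friction and masses are not known exactly. Their poses are not given: they have to be found in the camera images.
- tin: Round open metal tin fixed to the bench: outer diameter 142 mm, wall 3 mm, rim 66 mm above the bench, inner floor 5 mm thick. Origin: centre of its underside, on the bench. It stands on one side of the tool rack (left or right), the shoe on the other. The bench outboard of the tin (the side away from the rack) is empty for 0.25 m.
- lid: Loose metal lid on the tin, about 0.12 kg: disc of diameter 150 mm, 4 mm thick, over a plug of diameter 126 mm, 8 mm deep, sitting loosely in the tin's mouth. Origin: centre of the plug's underside, 8 mm below the disc's underside, so it starts 58 mm above the bench; z up, +x toward the tab. Laid on the bench it stands level on its plug.
- tab (a point): Centre of the upright wooden tab on the lid, near the lid's edge in its +x direction (roughly away from the robot): lid frame x = 55 mm, z = 28 mm. The tab is 26 mm long in the lid's x, 12 mm thick in y, and 32 mm high: from lid z = 12 mm (disc top) up to z = 44 mm.
- lid_edge (a point): Point on the underside of the lid's disc at the edge opposite the tab: lid frame x = -73 mm, z = 8 mm. The lid tips about it; closed, it lies at rim height, 66 mm above the bench.
- heel: Stacked-leather heel block standing on the tin's floor under the lid, about 0.12 kg, 60 mm long (its x, from -30 to +30 mm), 52 mm wide (y), 42 mm high. D-shaped from above: flat parallel sides at y = +-26 mm from x = -4 to +30 mm, straight flat face at +x, half-round back of radius 26 mm at -x. Origin: centre of its underside; z up.
- heel_front (a point): Middle of the lower edge of the heel's straight face: heel frame x = 30 mm, z = 0.
- shoe: Brown shoe held sole-up on a fixed iron stand, about 230 mm long, toe in its +x direction (roughly away from the robot), 80 mm wide. Origin: on the bench straight below the middle of the heel seat; z up. Toward the toe the sole rises from x = 30 mm to at most 120 mm above the bench at x = 80 mm and beyond.
- seat (a point): Middle of the shoe's heel seat: the level D-shaped pale patch at the heel end of the sole, 60 x 52 mm, the same outline as the heel, 100 mm above the bench. Straight side toward the toe (shoe +x). The heel's origin belongs above this point, its x axis along the shoe's x.
- rack: Tool rack fixed to the bench between the tin and the shoe: a wooden block 240 mm long (its x), 50 mm wide (y), 60 mm high, with upright awls and punches in it, up to 130 mm above the bench. Origin: centre of its underside; z up.
- glue_jar: Bystander: loose jar, 60 mm in diameter, 85 mm high, beyond the rack; origin at the centre of its underside.
- hammer: Bystander: loose hammer, 240 mm long, lying beyond the work; origin under its middle.
- nail_tray: Bystander: loose open steel tray, 120 x 90 x 30 mm, beyond the work; origin at the centre of its underside.
Mind the look-alikes: they are no part of the job. What is shaped like the tin but purple is not meant.

How it is judged:
By the outcome, as a careful person would: the job done as asked, in the order asked, and still so for the second after the job is handed in, while the arm keeps its last pose, push and grip.
It also fails if it takes over 64 s, if anything falls off the work surface, if the arm or the gripper's body presses on something with over 40 N, if the wrist force passes 120 N, or if a joint passes its speed limit or range.

## Working session

There is one attempt and no reset: what is moved stays moved. The work goes in short steps, Python scripts to look and compute and a shell command to move; the robot and the scene stay as the last step left them, time stands still between calls to the robot, and variables do not carry over. Pictures are saved under pics/ and viewed, and the job is handed in when it is done.

```bash
mkdir -p pics; ls
python3 - <<'E'
from bench import r
import cv2
o=r.get_obs()
print(o)
for n in("scene","top"):
    f=r.grab_frame(n); cv2.imwrite(f"pics/{n}0.png",f["color"][:,:,::-1])
    print(n,f["fx"],f["fy"],f["cx"],f["cy"],f["R"],f["t"])
E
```

```text
pics
{'clock': 0.0, 'joints': array([-1.40209222,  0.47779932,  0.0223219 ,  1.55644506, -0.01145474,
        1.10932804, -0.08311461]), 'qvel': array([ 1.13687603e-03,  6.68970257e-04,  1.12004727e-03,  1.65632052e-03,
        1.59913182e-03, -3.36003227e-05,  3.61286029e-04]), 'tau': array([ 2.91954648e-04, -5.96456945e+01,  1.60828941e+00, -2.81185806e+01,
        1.25150554e-02,  9.38710989e-03, -1.94174277e-05]), 'tcp_pos': array([0.18431936, 0.6487252 , 0.23032863]), 'orientation': array([ 2.50563427e+00,  1.89302963e+00, -2.14911815e-03]), 'contact_force': array([-0.61591195,  0.66680228, -0.35669112]), 'moment': array([0.03058416, 0.00494349, 0.06955078]), 'grip_width': 0.0850028559723342}
scene 589.0453347690486 589.0453347690486 318.1334549260255 240.3833340586533 [[ 0.6510641   0.75868357  0.02268885]
 [ 0.51081816 -0.41585709 -0.75241457]
 [-0.56140925  0.50145999 -0.65829897]] [-0.33255984 -0.24220958  1.6861039 ]
top 440.7385271151916 440.7385271151916 323.6723745859246 232.45803212838152 [[-0.00748523 -0.99996841  0.00267248]
 [-0.98442947  0.00689949 -0.17564455]
 [ 0.17562056 -0.00394561 -0.98445002]] [-0.04486523  0.57987803  0.9640279 ]
```

View pics/scene0.png

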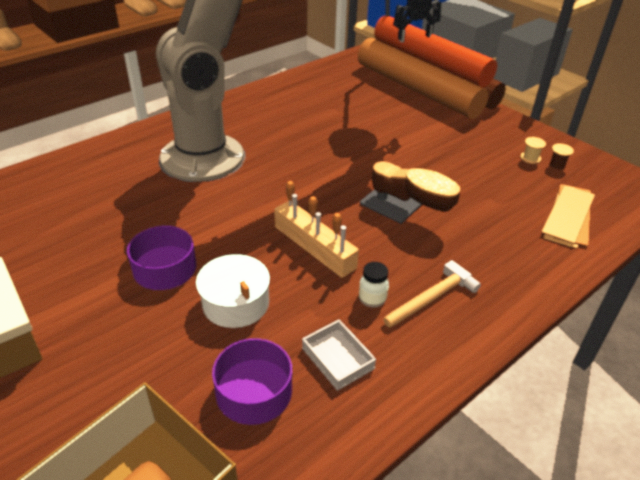

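View pics/top0.png

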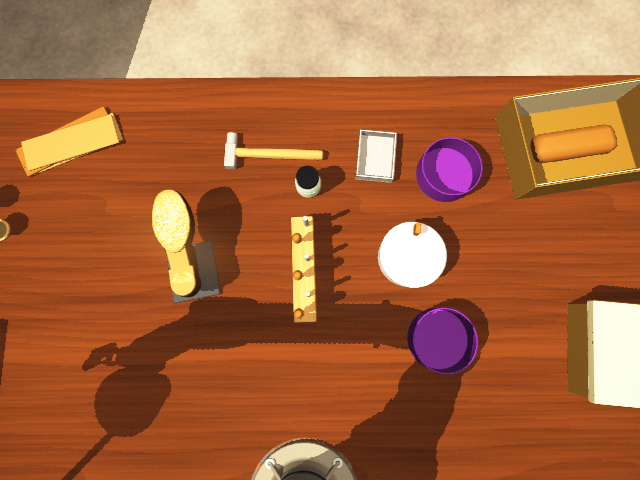

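The lid and tin are at about (412,255) in the top view with the tab at (417,229). The rack is at (304,270), the shoe at (180,245) with its heel seat around (183,283). Next I'll crop and enlarge these and measure.

```bash
cat > h.py <<'E'
import numpy as np, cv2
from bench import r
from scipy.spatial.transform import Rotation as Ro
def ray(f,u,v):
    d=np.array([(u-f["cx"])/f["fx"],(v-f["cy"])/f["fy"],1.]); R=np.array(f["R"]);t=np.array(f["t"])
    return -R.T@t, R.T@d
def onz(f,u,v,z):
    c,d=ray(f,u,v); return c+d*(z-c[2])/d[2]
def proj(f,X):
    p=np.array(f["R"])@np.array(X)+np.array(f["t"]); return np.array([f["fx"]*p[0]/p[2]+f["cx"],f["fy"]*p[1]/p[2]+f["cy"]])
def tri(f1,p1,f2,p2):
    c1,d1=ray(f1,*p1);c2,d2=ray(f2,*p2)
    s=np.linalg.lstsq(np.stack([d1,-d2],1),c2-c1,rcond=None)[0]
    a=c1+s[0]*d1;b=c2+s[1]*d2
    return (a+b)/2,np.linalg.norm(a-b)
def crop(f,x0,y0,x1,y1,k,name):
    cv2.imwrite(name,cv2.resize(f["color"][y0:y1,x0:x1,::-1],None,fx=k,fy=k,interpolation=cv2.INTER_NEAREST))
E
python3 - <<'E'
from h import *
T=r.grab_frame("top");S=r.grab_frame("scene")
c=cv2.cvtColor(T["color"],cv2.COLOR_RGB2HSV)
m=((c[...,1]<60)&(c[...,2]>170)).astype(np.uint8); 
m[:200]=0;m[300:]=0;m[:,:370]=0;m[:,470:]=0
cn=max(cv2.findContours(m,0,1)[0],key=cv2.contourArea)
h=cv2.convexHull(cn)
P=np.array([onz(T,u,v,.070)[:2] for u,v in h[:,0]+0.0])
# circle fit
A=np.c_[2*P,np.ones(len(P))];s=np.linalg.lstsq(A,(P**2).sum(1),rcond=None)[0];print("lid",s[:2],"rad",np.sqrt(s[2]+s[:2]@s[:2]))
print(cv2.minEnclosingCircle(P.astype(np.float32)))
crop(T,140,180,240,310,6,"pics/a.png") if 0 else crop(T,130,180,240,310,4,"pics/a.png")
crop(T,370,205,460,300,6,"pics/b.png")
crop(S,340,140,480,240,5,"pics/c.png")
crop(S,180,240,290,340,5,"pics/d.png")
crop(T,280,205,350,330,4,"pics/e.png")
E
```

```text
lid [ 0.52493457 -0.24673949] rad 0.0754428058486841
((0.5231077671051025, -0.24672067165374756), 0.07813981175422668)
```

View pics/a.png

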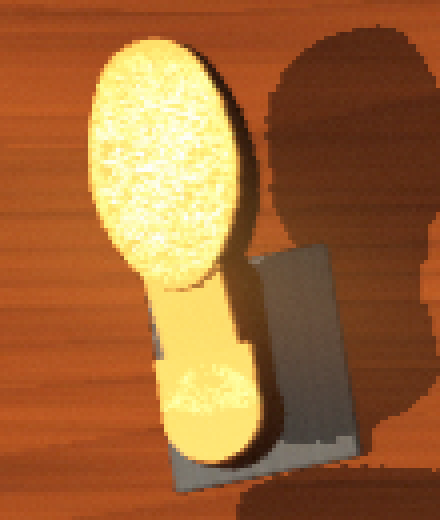

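View pics/b.png

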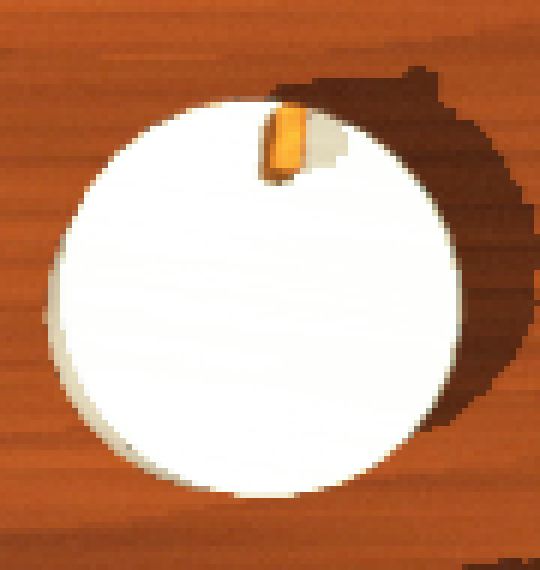

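View pics/c.png

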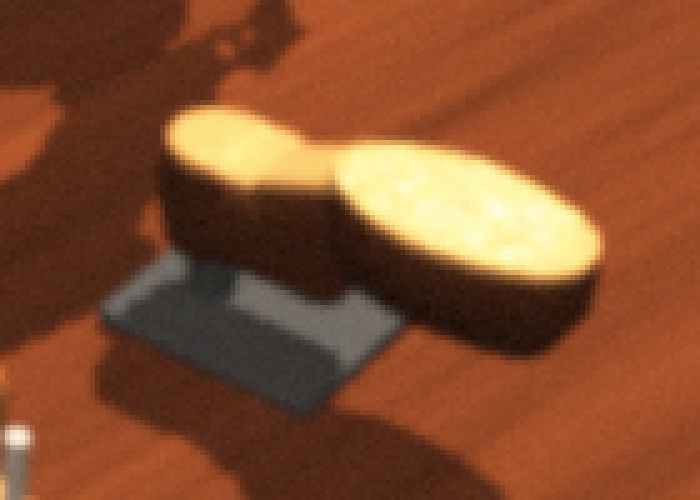

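View pics/d.png

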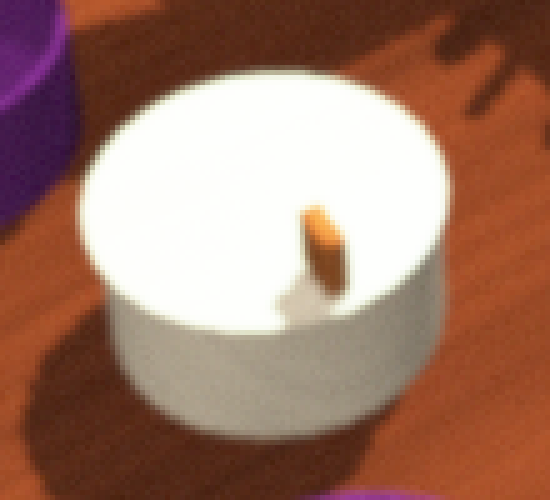

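View pics/e.png

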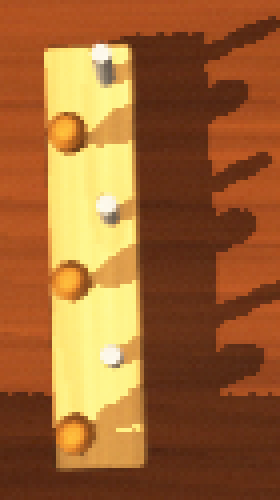

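The crops show the shoe toe pointing up and slightly left in the top image, with a round heel end near (183,296). The tab is the orange bar at about (417,228). The seat's straight edge is faint, so I'll stretch the contrast.

Run:
```python
from h import *
T=r.grab_frame("top");S=r.grab_frame("scene")
def st(f,x0,y0,x1,y1,k,name):
    c=f["color"][y0:y1,x0:x1].astype(float)
    out=[]
    for ch in (1,2):
        a=c[...,ch]; hi=np.percentile(a,99);lo=np.percentile(a,40)
        out.append(np.clip((a-lo)/(hi-lo)*255,0,255))
    im=cv2.resize(np.hstack(out).astype(np.uint8),None,fx=k,fy=k,interpolation=cv2.INTER_CUBIC);cv2.imwrite(name,im)
st(T,155,240,210,305,7,"pics/a2.png")
st(S,365,150,420,200,7,"pics/c2.png")
```

```text
(no output)
```

View pics/a2.png

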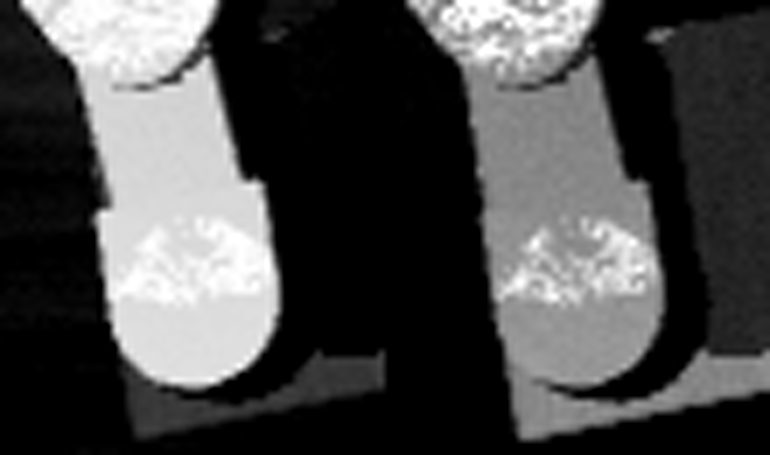

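View pics/c2.png

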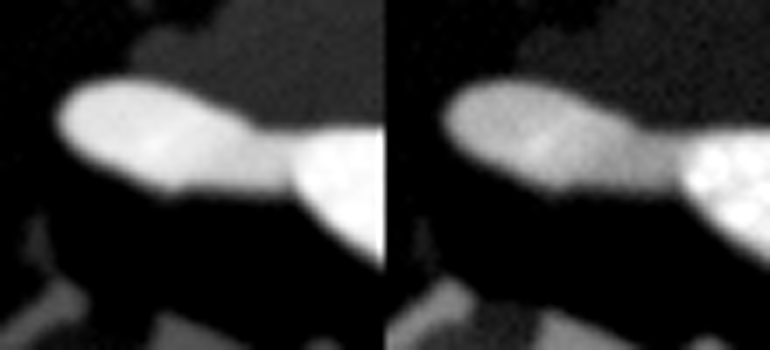

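Run:
```python
from h import *
T=r.grab_frame("top");S=r.grab_frame("scene")
px=lambda x,y:(155+(x+.5)/7-.5,240+(y+.5)/7-.5)
L=onz(T,*px(95,212),.1);R_=onz(T,*px(266,183),.1)
print("corners",L,R_,np.linalg.norm(L-R_),"yaw from front edge",np.degrees(np.arctan2(*(L-R_)[[1,0]]))-90)
c=T["color"].astype(float)
g=c[...,1]; m=(g>145).astype(np.uint8); m[:,:140]=0;m[:,215:]=0;m[:180]=0;m[300:]=0
cn=max(cv2.findContours(m,0,1)[0],key=cv2.contourArea)[:,0]
print(cn.min(0),cn.max(0))
P=np.array([onz(T,u,v,.1)[:2] for u,v in cn+0.0])
back=P[cn[:,1]>283]
A=np.c_[2*back,np.ones(len(back))];s=np.linalg.lstsq(A,(back**2).sum(1),rcond=None)[0]
print("back circ",s[:2],np.sqrt(s[2]+s[:2]@s[:2]))
fm=m.copy();fm[248:]=0
cn2=max(cv2.findContours(fm,0,1)[0],key=cv2.contourArea)[:,0];cn2=cn2[cn2[:,1]<240]
P2=np.array([onz(T,u,v,.12)[:2] for u,v in cn2+0.0])
e=cv2.fitEllipse((P2*1000).astype(np.float32));print("fore ellipse",e)
d=np.array(e[0])/1000-s[:2];yaw=np.arctan2(d[1],d[0]);print("axis yaw",np.degrees(yaw))
# sides of heel region
for side in (0,1):
    pts=[]
    for v in range(272,285):
        row=np.where(m[v]>0)[0]; u=row.min()-.5 if side==0 else row.max()+.5
        pts.append(onz(T,u,v,.1)[:2])
    pts=np.array(pts);k=np.polyfit(pts[:,0],pts[:,1],1);print("side",side,np.degrees(np.arctan(k[0])),pts.mean(0))
# stand edges z=0 guess
for a,b in (((175,490),(358,455)),((328,245),(358,455))):
    q=[onz(T,130+x/4,180+y/4,0.0) for x,y in(a,b)];print("stand",np.degrees(np.arctan2(*(q[1]-q[0])[[1,0]])))
ax=np.array([np.cos(yaw),np.sin(yaw)])
print("seat from back circ (+4mm):",s[:2]+.004*ax,"from corners",((L+R_)/2)[:2]-.03*ax)
print("toe end extent", ((P2-s[:2])@ax).max(), "back",((P-s[:2])@ax).min())
# scene check
for n,q in(("C",s[:2]+.004*ax),):
  for dx,dy in((30,26),(30,-26),(-30,0),(0,0)):
    print(dx,dy,proj(S,[*(q+ax*dx/1e3+np.array([-ax[1],ax[0]])*dy/1e3),.1]).round(1),proj(T,[*(q+ax*dx/1e3+np.array([-ax[1],ax[0]])*dy/1e3),.1]).round(1))
```

```text
corners [0.49127021 0.28722996 0.1       ] [0.49985069 0.23497824 0.1       ] 0.05295155054878949 yaw from front edge 9.325555153931717
[152 190] [194 295]
back circ [0.46337887 0.25593587] 0.025241586670936098
fore ellipse ((597.33056640625, 282.11407470703125), (77.45639038085938, 136.93104553222656), 100.83928680419922)
axis yaw 11.057951382268813
side 0 9.618724438035093 [0.47374237 0.28451966]
side 1 9.067914867526088 [0.4733497 0.2306437]
stand -79.59910321435613
stand -169.91835587171119
seat from back circ (+4mm): [0.4673046  0.25670308] from corners [0.46611744 0.25535005]
toe end extent 0.20491583981382322 back -0.026253302228949595
30 26 [400.6 166.8] [167.8 269.6]
30 -26 [389.3 175.8] [191.7 264.9]
-30 0 [375.1 162.6] [183.8 294.7]
0 0 [385.  166.9] [181.8 280.9]
```

Shoe: seat ≈ (0.467, 0.256), yaw ≈ 10.2° from stand edges, sides and ellipse. The corners in the scene view agree to within about a pixel. Next are the lid and tab.

Run:
```python
from h import *
T=r.grab_frame("top");S=r.grab_frame("scene")
# b.png crop scale 6 origin (370,205): tab top face corners
pb=lambda x,y:(370+(x)/6-.5,205+(y)/6-.5)
for z,pts in ((.102,[(278,107),(307,107),(302,168),(272,170)]),):
    q=np.array([onz(T,*pb(*p),z)[:2] for p in pts]);print(q,q.mean(0))
    d=(q[0]+q[1]-q[2]-q[3]);print("tab yaw",np.degrees(np.arctan2(d[1],d[0])), "len",np.linalg.norm(d)/2,"w",np.linalg.norm(q[0]-q[1]))
    tab=q.mean(0)
c=np.array([.5249,-.2467]);print("tab off",tab-c,np.linalg.norm(tab-c),np.degrees(np.arctan2(*(tab-c)[::-1])))
# lid in scene
h=cv2.cvtColor(S["color"],cv2.COLOR_RGB2HSV)
m=((h[...,2]>225)&(h[...,1]<60)).astype(np.uint8);m[:245]=0;m[325:]=0;m[:,:185]=0;m[:,280:]=0
cn=cv2.convexHull(max(cv2.findContours(m,0,1)[0],key=cv2.contourArea))[:,0]
P=np.array([onz(S,u,v,.07)[:2] for u,v in cn+0.0])
A=np.c_[2*P,np.ones(len(P))];s=np.linalg.lstsq(A,(P**2).sum(1),rcond=None)[0];print("lid scene",s[:2],np.sqrt(s[2]+s[:2]@s[:2]))
# rack corners from e.png (280,205,k4), z=.06
pe=lambda x,y:(280+x/4-.5,205+y/4-.5)
for p in((45,47),(131,45),(146,466),(57,468)):print("rack",onz(T,*pe(*p),.06).round(3))
# tab top in scene (d.png 180,240,k5)
ps=lambda x,y:(180+x/5-.5,240+y/5-.5)
print("tab scene top", onz(S,*ps(323,227),.102))
print("TCP tool x", Ro.from_rotvec(r.get_obs()["orientation"]).as_matrix().round(3))
```

```text
[[ 0.59168855 -0.25155243]
 [ 0.59161474 -0.2621798 ]
 [ 0.56894005 -0.25930738]
 [ 0.56827611 -0.24832651]] [ 0.58012986 -0.25534153]
tab yaw -7.53770361673442 len 0.023244424285444616 w 0.010627624101237822
tab off [ 0.05522986 -0.00864153] 0.05590182345949277 -8.89267370924587
lid scene [ 0.52922152 -0.2507262 ] 0.07483934688327847
rack [0.616 0.026 0.06 ]
rack [ 0.617 -0.023  0.06 ]
rack [ 0.38  -0.031  0.06 ]
rack [0.379 0.018 0.06 ]
tab scene top [ 0.58515338 -0.25911247  0.102     ]
TCP tool x [[ 0.273  0.962 -0.   ]
 [ 0.962 -0.273 -0.   ]
 [-0.     0.    -1.   ]]
```

```bash
cat >> h.py <<'E'
def go(x,y,z,yawx=None,o=None):
    """print tool-frame delta (cm) to target; yawx = wanted world angle of tool x, deg"""
    o=o or r.get_obs();M=Ro.from_rotvec(o["orientation"]).as_matrix();d=np.array([x,y,z])-o["tcp_pos"]
    a=np.degrees(np.arctan2(M[1,0],M[0,0]))
    print("now",o["tcp_pos"].round(4),"xang",a.round(2),"tilt",np.degrees(np.arccos(-M[2,2])).round(2),"F",o["contact_force"].round(2),"w",o["grip_width"].round(4),"t",o["clock"].round(2))
    L=np.linalg.norm(d)*100
    print("tool delta cm",(M.T@d*100).round(2),"len",L.round(2),"rows>=",np.ceil(L/4.1), "" if yawx is None else "turn %.2f"%(-((yawx-a+90)%180-90)))
E
python3 -c "
from h import *
go(.5,.25,.235,81.7)"
```

```text
Traceback (most recent call last):
  File "h.py", line 22, in go
    print("now",o["tcp_pos"].round(4),"xang",a.round(2),"tilt",np.degrees(np.arccos(-M[2,2])).round(2),"F",o["contact_force"].round(2),"w",o["grip_width"].round(4),"t",o["clock"].round(2))
                                                                                                                                           ^^^^^^^^^^^^^^^^^^^^^
AttributeError: 'float' object has no attribute 'round'
```

```bash
sed -i 's/o\["grip_width"\].round(4)/round(o["grip_width"],4)/;s/o\["clock"\].round(2)/round(o["clock"],2)/' h.py
python3 -c "
from h import *
go(.5,.25,.235,81.7)"
```

```text
now [0.1844 0.6493 0.2313] xang 74.14 tilt 0.0 F [-0.67 -0.   -0.3 ] w 0.0856 t 0.5
tool delta cm [-29.79  41.27  -0.37] len 50.9 rows>= 13.0 turn -7.56
```

```bash
python3 -m pendant '-2.3 3.2 -0.1 0;-2.3 3.2 0 0;-2.3 3.2 0 0;-2.3 3.2 0 0;-2.3 3.2 0 0;-2.3 3.2 0 0;-2.3 3.2 0 0;-2.3 3.2 0 0' 0 20; python3 -c "
from h import *
go(.5,.1,.235,81.7)"
```

```text
clock: 1.17
tcp_pos: [0.3787, 0.4033, 0.2304]
orientation: [-2.48, -1.914, -0.001]
contact_force: [0.4, -0.0, -0.3]
grip_width: 0.0858
now [0.3787 0.4033 0.2304] xang 75.32 tilt 0.48 F [ 0.43 -0.03 -0.25] w 0.0858 t 1.17
tool delta cm [-26.27  19.41  -0.73] len 32.67 rows>= 8.0 turn -6.38
```

```bash
python3 -m pendant '-3.3 2.4 -0.2 0;-3.3 2.4 -0.1 0;-3.3 2.4 -0.1 0;-3.3 2.4 -0.1 0;-3.3 2.4 0 0;-3.3 2.4 0 0;-3.3 2.4 0 0;-3.3 2.4 0 0'; python3 -c "
from h import *
go(.58,-.255,.18,81.7)"
```

```text
clock: 1.83
tcp_pos: [0.5007, 0.0931, 0.2354]
orientation: [-2.482, -1.913, -0.015]
contact_force: [0.3, 0.7, 0.4]
grip_width: 0.0855
now [0.5007 0.0931 0.2354] xang 75.26 tilt 0.74 F [0.3  0.66 0.4 ] w 0.0855 t 1.83
tool delta cm [-31.71  16.53   5.12] len 36.13 rows>= 9.0 turn -6.44
```

```bash
python3 -m pendant '-3.5 1.7 0 0;-3.5 1.7 0 0;-3.5 1.7 0 0;-3.5 1.7 0 0;-3.5 1.7 0 0;-3.5 1.7 0 0;-3.5 1.7 0 0;-3.5 1.7 0 0'; python3 -c "
from h import *
go(.5825,-.257,.18,81.7)"
```

```text
clock: 2.5
tcp_pos: [0.564, -0.2277, 0.2347]
orientation: [-2.482, -1.918, -0.027]
contact_force: [1.2, 0.1, -0.4]
grip_width: 0.0855
now [ 0.564  -0.2277  0.2347] xang 75.38 tilt 1.03 F [ 1.2   0.12 -0.43] w 0.0855 t 2.5
tool delta cm [-2.46  2.49  5.45] len 6.48 rows>= 2.0 turn -6.32
```

```bash
python3 -m pendant '0 0 0 -3.2;0 0 0 -3.2;-1.2 1.2 2.0 0;-1.2 1.2 2 0;0 0 1 0;0 0 0 0' - -; python3 -c "
from h import *
go(.5825,-.257,.086,81.7)
T=r.grab_frame('top');S=r.grab_frame('scene')
crop(T,350,180,480,300,5,'pics/f.png');crop(S,170,190,310,330,4,'pics/g.png')"
```

```text
clock: 3.0
tcp_pos: [0.585, -0.2708, 0.1852]
orientation: [2.382, 2.039, 0.026]
contact_force: [-0.6, 0.9, -0.7]
grip_width: 0.0857
now [ 0.585  -0.2708  0.1852] xang 81.14 tilt 0.99 F [-0.57  0.93 -0.68] w 0.0857 t 3.0
tool delta cm [ 1.24 -0.61  9.93] len 10.02 rows>= 3.0 turn -0.56
```

View pics/f.png

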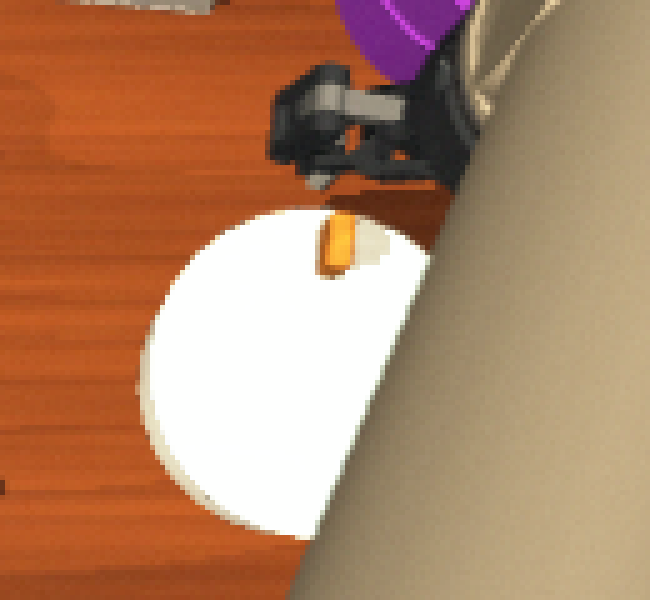

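View pics/g.png

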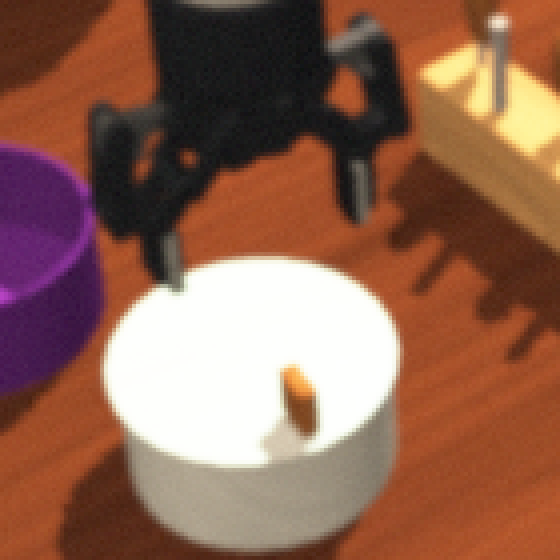

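```bash
python3 -c "
from h import *
T=r.grab_frame('top');S=r.grab_frame('scene')
o=r.get_obs();M=Ro.from_rotvec(o['orientation']).as_matrix()
for s in(-1,1):
  X=o['tcp_pos']-.013*M[:,2]+s*.046*M[:,0]
  print('scene',proj(S,X).round(1),'crop',((proj(S,X)-[170,190])*4).round(0),'top',proj(T,X).round(1),'crop',((proj(T,X)-[350,180])*5).round(0))
print(proj(S,[.5815,-.257,.102]),proj(T,[.5815,-.257,.102]))
"
```

```text
scene [213.1 259. ] crop [172. 276.] top [459.3 218.4] crop [547. 192.]
scene [258.2 241.7] crop [353. 207.] top [413.  211.7] crop [315. 158.]
[243.9051248  283.39159336] [418.52007785 226.87028339]
```

```bash
python3 -m pendant '0.7 -0.3 3 -0.5;0.7 -0.3 2 0;0 0 1 0;0 0 0 0'; python3 -c "
from h import *
go(.5805,-.256,.086,81.7)
S=r.grab_frame('scene')
crop(S,170,190,310,330,4,'pics/g2.png')"
```

```text
clock: 3.53
tcp_pos: [0.5872, -0.2541, 0.1332]
orientation: [2.359, 2.047, 0.041]
contact_force: [-0.9, -0.3, -0.2]
grip_width: 0.0852
now [ 0.5872 -0.2541  0.1332] xang 81.9 tilt 1.81 F [-0.85 -0.26 -0.23] w 0.0852 t 3.53
tool delta cm [-0.32 -0.79  4.7 ] len 4.77 rows>= 2.0 turn 0.20
```

View pics/g2.png

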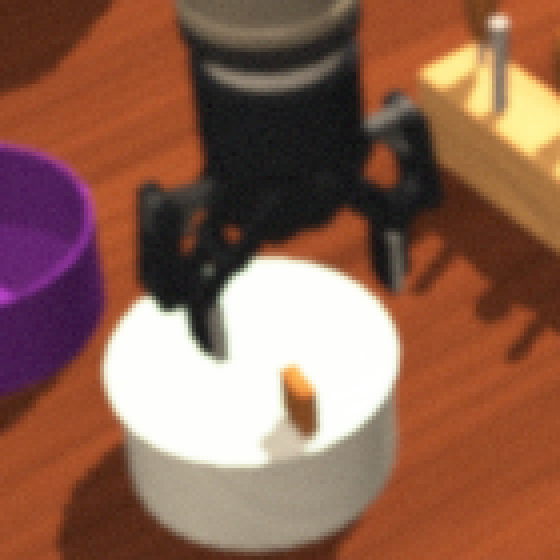

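```bash
sed -i 's/"F",o\["contact/"tz",M[:,2].round(3),"F",o["contact/' h.py; python3 -c "
from h import *
go(.5805,-.256,.086,81.7)"; python3 -m pendant '-0.1 -0.3 1 0;-0.1 -0.3 1 0;0 -0.2 1 0;0 0 1 0;0 0 0.6 0;0 0 0 0;0 0 0 0;0 0 0 0';python3 -c "
from h import *
go(.5805,-.256,.086,81.7)"
```

```text
now [ 0.5879 -0.2543  0.1343] xang 81.9 tilt 1.89 tz [ 0.033  0.003 -0.999] F [-0.31  0.65  1.15] w 0.0854 t 3.58
tool delta cm [-0.31 -0.86  4.81] len 4.89 rows>= 2.0 turn 0.20
clock: 4.25
tcp_pos: [0.5826, -0.2578, 0.0873]
orientation: [2.356, 2.041, 0.045]
contact_force: [-0.1, 0.4, 0.0]
grip_width: 0.0849
now [ 0.5826 -0.2578  0.0873] xang 81.81 tilt 2.19 tz [ 0.038  0.    -0.999] F [-0.15  0.37  0.04] w 0.0849 t 4.25
tool delta cm [ 0.15 -0.24  0.13] len 0.31 rows>= 1.0 turn 0.11
```

```bash
python3 -m pendant '0 -0.2 0 0;0 0 0 0;0 0 0 0;0 0 0 0;0 0 0 0;0 0 0 0;0 0 0 0' 255 20;python3 -c "
from h import *
go(.5805,-.256,.086,81.7)
S=r.grab_frame('scene')
crop(S,170,190,310,330,4,'pics/g3.png')"
```

```text
clock: 4.83
tcp_pos: [0.5817, -0.2579, 0.0891]
orientation: [2.354, 2.039, 0.048]
contact_force: [0.1, -0.4, -0.2]
grip_width: 0.0107
now [ 0.5817 -0.2579  0.0891] xang 81.81 tilt 2.36 tz [ 0.041 -0.    -0.999] F [ 0.09 -0.44 -0.24] w 0.0107 t 4.83
tool delta cm [ 0.17 -0.16  0.3 ] len 0.38 rows>= 1.0 turn 0.11
```

View pics/g3.png

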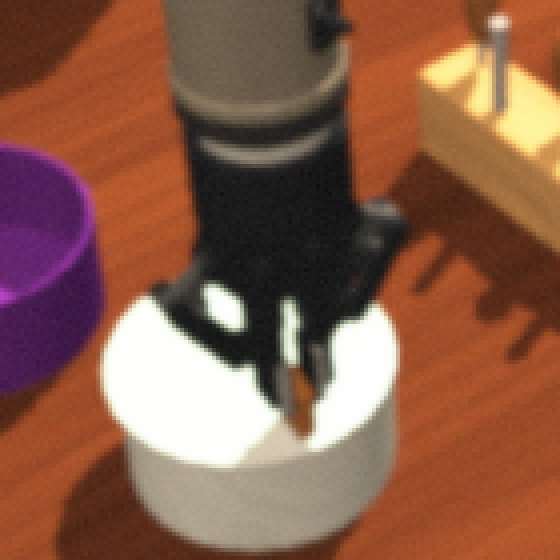

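```bash
python3 -m pendant '0 -0.08 -0.35 0;0 -0.1 -0.4 0;0 -0.12 -0.4 0;0 0 0 0';python3 -c "
from h import *
go(.5805,-.256,.100,81.7)
S=r.grab_frame('scene');T=r.grab_frame('top')
crop(S,170,190,310,330,4,'pics/g4.png');crop(T,350,180,480,300,5,'pics/f4.png')"
```

```text
clock: 5.22
tcp_pos: [0.5775, -0.2572, 0.1009]
orientation: [2.354, 2.04, 0.047]
contact_force: [0.0, -1.0, -1.0]
grip_width: 0.0113
now [ 0.5775 -0.2572  0.1009] xang 81.82 tilt 2.3 tz [ 0.04  -0.    -0.999] F [ 0.03 -1.   -1.04] w 0.0113 t 5.22
tool delta cm [0.16 0.27 0.11] len 0.33 rows>= 1.0 turn 0.12
```

View pics/g4.png

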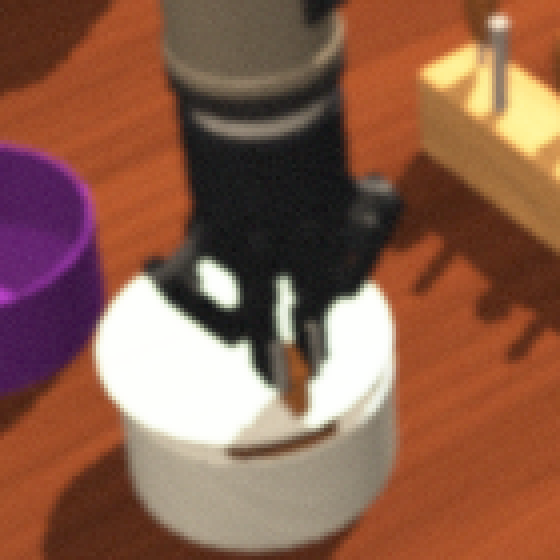

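View pics/f4.png

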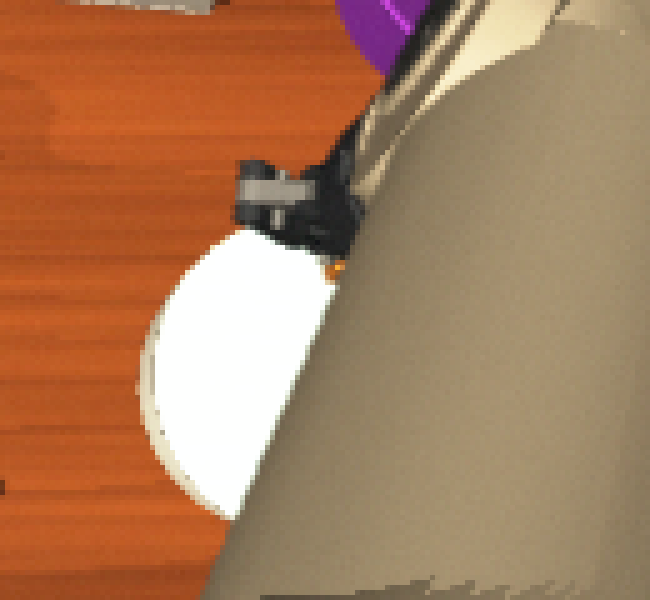

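```bash
cat >> h.py <<'E'
def lidpts(f,edge,yaw,th,name,pts=((-75,0),(-53,53),(-53,-53),(0,75),(0,-75),(53,-53),(75,0))):
    """edge: world of lid_edge (x=-73,z=8); th tip deg; project disc-top rim points (lid x,y mm, z=12)"""
    out=[]
    for x,y in pts:
        p=Ro.from_euler('ZY',[yaw,-th],degrees=True).apply(np.array([x+73,y,4])/1e3)+np.array(edge)
        out.append(proj(f,p))
    print(name,np.array(out).round(1).tolist())
E
python3 - <<'E'
from h import *
S=r.grab_frame('scene');T=r.grab_frame("top")
c=np.array([.5255,-.247,.066]);a=np.radians(-8);e=c-.073*np.array([np.cos(a),np.sin(a),0])
off=np.array([np.cos(a),np.sin(a),0])
for f,n in((S,"S"),(T,"T")):
    lidpts(f,e,-8,0,n+" closed")
    lidpts(f,e,-8,5.5,n+" tip")
    lidpts(f,e-.0036*off+[0,0,.012],-8,0,n+" level")
h=cv2.cvtColor(S["color"],cv2.COLOR_RGB2HSV)
def hull(f,b):
    h=cv2.cvtColor(f["color"],cv2.COLOR_RGB2HSV)
    m=((h[...,2]>200)&(h[...,1]<70)).astype(np.uint8);k=np.zeros_like(m);k[b[1]:b[3],b[0]:b[2]]=1;m*=k
    return cv2.convexHull(max(cv2.findContours(m,0,1)[0],key=cv2.contourArea))[:,0]
hs=hull(S,(185,245,280,325));print(hs.tolist())
ht=hull(T,(370,200,460,300));print(ht.tolist())
E
```

```text
S closed [[217.5, 256.2], [244.2, 253.5], [198.9, 271.2], [264.9, 264.2], [199.6, 290.8], [221.0, 303.1], [250.0, 299.9]]
S tip [[217.4, 256.1], [244.1, 252.7], [198.7, 270.4], [264.7, 261.6], [199.1, 288.2], [220.2, 298.7], [249.4, 294.6]]
S level [[216.3, 251.1], [243.1, 248.4], [197.5, 266.0], [263.9, 259.1], [198.2, 285.5], [219.7, 297.8], [248.8, 294.6]]
T closed [[408.9, 287.5], [386.1, 274.4], [433.6, 280.8], [378.9, 249.7], [445.5, 258.5], [437.7, 234.1], [415.3, 221.6]]
T tip [[408.8, 287.6], [386.2, 274.6], [433.8, 280.9], [379.3, 249.6], [446.3, 258.5], [439.1, 233.6], [416.6, 220.8]]
T level [[409.8, 288.8], [386.7, 275.6], [434.8, 282.0], [379.4, 250.6], [446.8, 259.5], [439.0, 234.8], [416.3, 222.1]]
[[206, 259], [263, 261], [264, 262], [266, 265], [267, 268], [268, 272], [268, 282], [267, 286], [264, 291], [261, 294], [259, 295], [256, 296], [225, 305], [223, 305], [219, 304], [216, 303], [214, 302], [206, 297], [197, 288], [195, 284], [194, 279], [194, 275], [195, 271], [196, 268], [198, 265], [204, 259]]
[[400, 226], [411, 230], [414, 233], [416, 237], [415, 240], [412, 247], [399, 277], [396, 283], [395, 283], [391, 281], [383, 273], [381, 270], [380, 268], [379, 265], [378, 261], [378, 251], [383, 240], [386, 236], [392, 229], [397, 226]]
```

Run:
```python
from h import *
S=r.grab_frame('scene')["color"].astype(int);S0=cv2.imread("pics/scene0.png")[:,:,::-1].astype(int)
for v in range(257,300,4):
    f=lambda I:[u for u in range(185,240) if I[v,u].min()>170][:1]
    print(v,f(S0),f(S))
for u in range(194,214,3):
    f=lambda I:[v for v in range(245,300) if I[v,u].min()>170]
    print(u,f(S0)[:1],f(S)[:1],f(S0)[-1:],f(S)[-1:])
T=r.grab_frame('top')["color"].astype(int);T0=cv2.imread("pics/top0.png")[:,:,::-1].astype(int)
for v in range(235,286,5):
    f=lambda I:[u for u in range(370,420) if I[v,u].min()>235][:1]
    print('T',v,f(T0),f(T))
```

```text
257 [219] [220]
261 [210] [202]
265 [205] [199]
269 [201] [196]
273 [199] [195]
277 [197] [194]
281 [196] [195]
285 [196] [196]
289 [198] [198]
293 [199] [202]
297 [203] [206]
194 [] [276] [] [278]
197 [276] [267] [288] [288]
200 [270] [263] [294] [291]
203 [267] [260] [298] [294]
206 [264] [260] [299] [297]
209 [262] [263] [299] [298]
212 [260] [267] [299] [299]
T 235 [386] [387]
T 240 [383] [384]
T 245 [381] [382]
T 250 [380] [381]
T 255 [380] [381]
T 260 [381] [381]
T 265 [382] [382]
T 270 [384] [385]
T 275 [388] [388]
T 280 [394] [392]
T 285 [403] []
```

The lid rose level: its rear-left edge moved up as much as its middle. I'll reverse that move and try again with the fingers only just closed on the tab.

```bash
python3 -m pendant '0 0.12 0.4 0;0 0.1 0.4 0;0 0.08 0.35 0;0 0 0 0';python3 -m pendant '0 0 0 0;0 0 0 0;0 0 0 0' 222 20; python3 -c "
from h import *
go(.5817,-.258,.088,81.7)"
```

```text
clock: 5.85
tcp_pos: [0.5815, -0.2575, 0.0885]
orientation: [2.355, 2.041, 0.047]
contact_force: [-2.5, 1.1, 5.6]
grip_width: 0.0115
clock: 6.1
tcp_pos: [0.5815, -0.2575, 0.0885]
orientation: [2.356, 2.041, 0.047]
contact_force: [-1.5, 0.8, 3.7]
grip_width: 0.0111
now [ 0.5815 -0.2575  0.0885] xang 81.82 tilt 2.23 tz [ 0.039  0.001 -0.999] F [-1.55  0.84  3.7 ] w 0.0111 t 6.1
tool delta cm [-0.05  0.02  0.05] len 0.08 rows>= 1.0 turn 0.12
```

```bash
for i in 1; do python3 -m pendant '0 0 0 0;0 0 0 0' 218 ;done; python3 -c "
from h import *
for i in range(1): go(.5817,-.258,.088,81.7)"; python3 -m pendant '0 0 0 0;0 0 0 0' 214
```

```text
clock: 6.27
tcp_pos: [0.5817, -0.2576, 0.088]
orientation: [2.355, 2.041, 0.047]
contact_force: [-0.1, 0.2, 0.3]
grip_width: 0.0123
now [ 0.5817 -0.2576  0.088 ] xang 81.82 tilt 2.24 tz [ 0.039  0.001 -0.999] F [-0.06  0.24  0.28] w 0.0123 t 6.27
tool delta cm [-0.04  0.01  0.  ] len 0.04 rows>= 1.0 turn 0.12
clock: 6.43
tcp_pos: [0.5817, -0.2576, 0.0875]
orientation: [2.355, 2.041, 0.047]
contact_force: [0.7, -0.3, -0.2]
grip_width: 0.0137
```

```bash
python3 -m pendant '0 0 -0.05 0;0 0 0 0;0 0 0 0' 220; python3 -m pendant '0 -0.08 -0.35 0;0 -0.1 -0.4 0;0 -0.12 -0.4 0;0 0 0 0';cat > edge.py <<'E'
from h import *
go(.5817,-.258,.1,81.7)
SF=r.grab_frame('scene');S=SF["color"].astype(int);S0=cv2.imread("pics/scene0.png")[:,:,::-1].astype(int)
for u in (197,200,203,206):
    f=lambda I:[v for v in range(245,300) if I[v,u].min()>170]
    print(u,f(S0)[:1],f(S)[:1],f(S0)[-1:],f(S)[-1:])
import sys
crop(SF,170,190,310,330,4,sys.argv[1])
E
python3 edge.py pics/g5.png
```

```text
clock: 6.68
tcp_pos: [0.5816, -0.2574, 0.0876]
orientation: [2.355, 2.041, 0.046]
contact_force: [0.2, 0.5, -0.2]
grip_width: 0.0118
clock: 7.02
tcp_pos: [0.5775, -0.2569, 0.0996]
orientation: [2.356, 2.042, 0.045]
contact_force: [-0.1, -0.4, -1.3]
grip_width: 0.0121
now [ 0.5775 -0.2569  0.0996] xang 81.84 tilt 2.15 tz [ 0.037  0.001 -0.999] F [-0.11 -0.39 -1.32] w 0.0121 t 7.02
tool delta cm [-0.05  0.43 -0.02] len 0.43 rows>= 1.0 turn 0.14
197 [276] [273] [288] [289]
200 [270] [269] [294] [292]
203 [267] [266] [298] [295]
206 [264] [263] [299] [297]
```

View pics/g5.png

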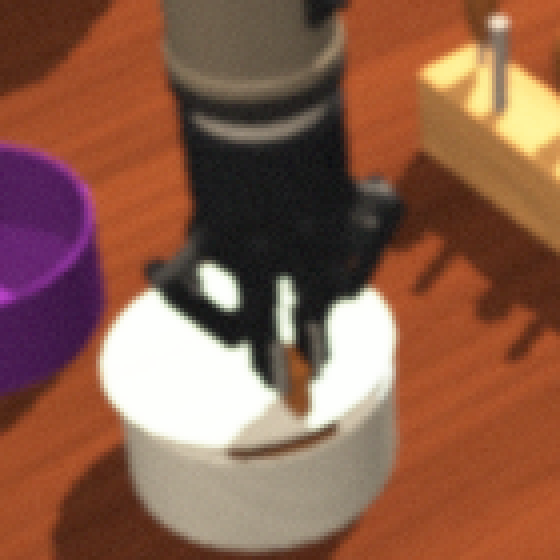

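The lid is now tipping: the rear edge stays within about 1 px while the tab side is open. Continuing the arc.

```bash
python3 -m pendant '0 -0.17 -0.55 0;0 -0.19 -0.53 0;0 -0.22 -0.52 0;0 -0.23 -0.51 0;0 0 0 0';python3 edge.py pics/g6.png
```

```text
clock: 7.48
tcp_pos: [0.5677, -0.2556, 0.1225]
orientation: [2.356, 2.042, 0.045]
contact_force: [-0.7, -0.1, -1.0]
grip_width: 0.012
now [ 0.5677 -0.2556  0.1225] xang 81.83 tilt 2.15 tz [ 0.037  0.001 -0.999] F [-0.74 -0.13 -1.02] w 0.012 t 7.48
tool delta cm [-0.06  1.34  2.3 ] len 2.66 rows>= 1.0 turn 0.13
197 [276] [268] [288] [284]
200 [270] [265] [294] [287]
203 [267] [262] [298] [288]
206 [264] [260] [299] [289]
```

View pics/g6.png

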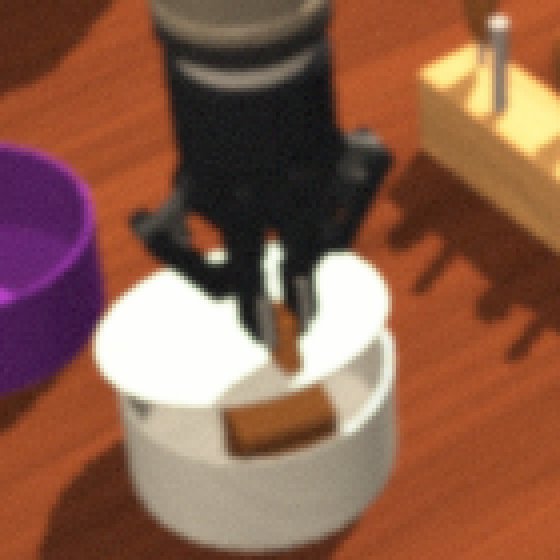

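```bash
cat > tipchk.py <<'E'
from h import *
import sys
th=float(sys.argv[1])
S=r.grab_frame('scene')
c=np.array([.5255,-.247,.066]);a=np.radians(-8);e=c-.073*np.array([np.cos(a),np.sin(a),0])
P=[(75*np.cos(t),75*np.sin(t)) for t in np.radians([-60,-90,-120,-135,-150])]
lidpts(S,e,-8,0,"closed",P);lidpts(S,e,-8,th,"tip",P);lidpts(S,e+[0,0,.006],-8,th-2.7,"tip less",P)
E
python3 tipchk.py 16.5
```

```text
closed [[212.1, 300.5], [199.6, 290.8], [196.6, 277.8], [198.9, 271.2], [203.3, 265.2]]
tip [[209.3, 287.8], [197.6, 282.4], [195.6, 273.6], [198.2, 268.7], [203.0, 264.0]]
tip less [[209.6, 287.9], [197.7, 281.7], [195.4, 272.2], [198.0, 267.1], [202.7, 262.2]]
```

Run:
```python
from h import *
T=r.grab_frame('top');crop(T,350,180,480,300,5,'pics/f6.png')
F=[]
for i in range(6):
    r.grab_frame('top') if i else 0
    F.append(r.get_obs()["contact_force"])
print(np.mean(F,0),np.std(F,0))
c=np.array([.5255,-.247,.066]);a=np.radians(-8);u=np.array([np.cos(a),np.sin(a),0]);e=c-.073*u
P=[(75*np.cos(t),75*np.sin(t)) for t in np.radians([90,110,130,150,165,180])]
lidpts(T,e,-8,16.5,"tip",P)
lidpts(T,e-.005*u,-8,16.5,"tip slid",P)
lidpts(T,e-.001*u+[0,0,.01],-8,12,"lifted",P)
T0=cv2.imread("pics/top0.png")[:,:,::-1].astype(int);t=T["color"].astype(int)
for v in range(245,292,5):
    f=lambda I:[q for q in range(370,420) if I[v,q].min()>235][:1]
    print('T',v,f(T0),f(t))
```

```text
[-0.08938795  0.06194594 -0.73939155] [0.41695489 0.35140331 0.27782859]
tip [[379.9, 250.3], [380.3, 262.0], [384.7, 272.7], [392.6, 281.3], [400.2, 285.7], [408.7, 288.0]]
tip slid [[379.6, 252.5], [380.0, 264.2], [384.4, 275.0], [392.3, 283.6], [400.0, 287.9], [408.5, 290.2]]
lifted [[380.2, 249.7], [380.7, 261.6], [385.2, 272.5], [393.2, 281.3], [401.0, 285.7], [409.6, 288.1]]
T 245 [381] [382]
T 250 [380] [382]
T 255 [380] [381]
T 260 [381] [381]
T 265 [382] [382]
T 270 [384] [384]
T 275 [388] [387]
T 280 [394] [392]
T 285 [403] [399]
T 290 [] []
```

View pics/f6.png

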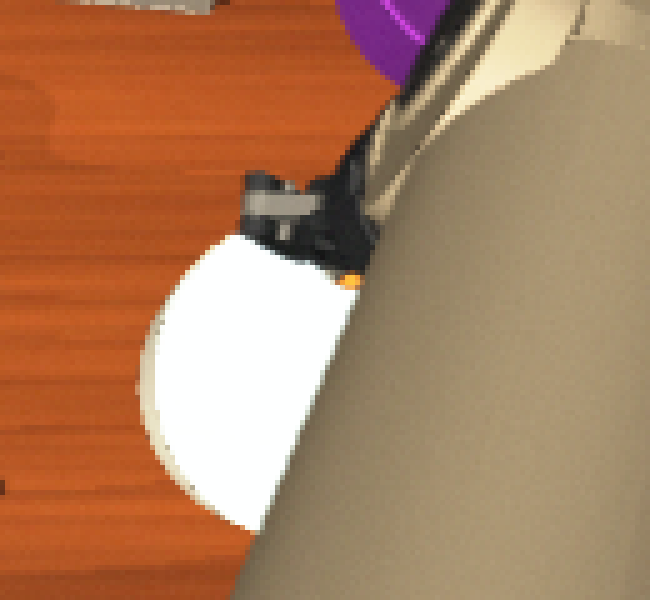

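```bash
python3 -m pendant '0 -0.22 -0.43 0;0 -0.24 -0.42 0;0 -0.25 -0.41 0;0 0 0 0';python3 edge.py pics/g7.png
python3 - <<'E'
from h import *
F=[]
for i in range(8):
    T=r.grab_frame('top')
    F.append(r.get_obs()["contact_force"])
print(np.mean(F,0),np.std(F,0))
E
```

```text
clock: 8.22
tcp_pos: [0.5594, -0.2542, 0.1338]
orientation: [2.357, 2.044, 0.043]
contact_force: [-0.3, 0.2, -2.0]
grip_width: 0.0118
now [ 0.5594 -0.2542  0.1338] xang 81.86 tilt 1.99 tz [ 0.035  0.002 -0.999] F [-0.29  0.15 -2.03] w 0.0118 t 8.22
tool delta cm [-0.08  2.14  3.45] len 4.06 rows>= 1.0 turn 0.16
197 [276] [267] [288] [281]
200 [270] [264] [294] [283]
203 [267] [262] [298] [284]
206 [264] [261] [299] [285]
[ 0.05785885  0.0104671  -0.98687301] [0.24782872 0.63040158 0.54906251]
```

View pics/g7.png

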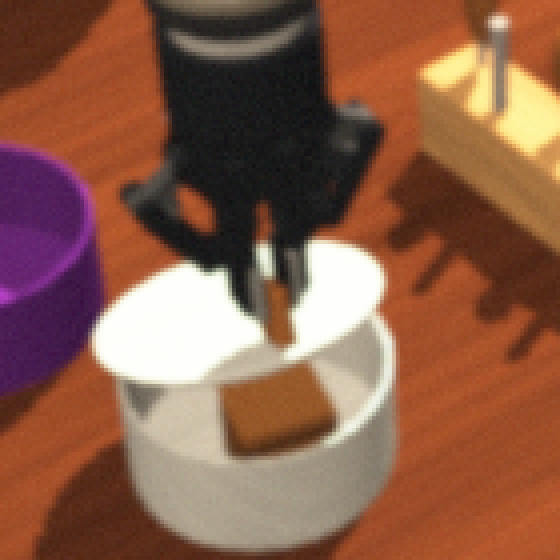

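Rear-edge pixels are still at their closed position and the tip is about 22° with the heel visible. Now I tighten and lift.

```bash
python3 -m pendant '0 0 0 0;0 0 0 0;0 0 0 0;0 0 -0.7 0;0 0 -1.2 0;0 0 -2 0;0 0 -2 0;0 0 -1 0' 255 30;python3 edge.py pics/g8.png; python3 -c "
from h import *
go(.547,-.429,.2,81.7)"
```

```text
clock: 9.33
tcp_pos: [0.5554, -0.2535, 0.2039]
orientation: [2.362, 2.048, 0.036]
contact_force: [-0.2, -0.8, -1.0]
grip_width: 0.0112
now [ 0.5554 -0.2535  0.2039] xang 81.86 tilt 1.6 tz [ 0.028  0.003 -1.   ] F [-0.22 -0.77 -1.04] w 0.0112 t 9.33
tool delta cm [-0.15  2.38 10.46] len 10.73 rows>= 3.0 turn 0.16
197 [276] [245] [288] [256]
200 [270] [245] [294] [257]
203 [267] [245] [298] [273]
206 [264] [245] [299] [270]
now [ 0.5563 -0.254   0.2055] xang 81.85 tilt 1.76 tz [ 0.031  0.003 -1.   ] F [ 0.58 -0.37  0.65] w 0.0115 t 9.38
tool delta cm [-17.46   1.54   0.47] len 17.53 rows>= 5.0 turn 0.15
```

View pics/g8.png

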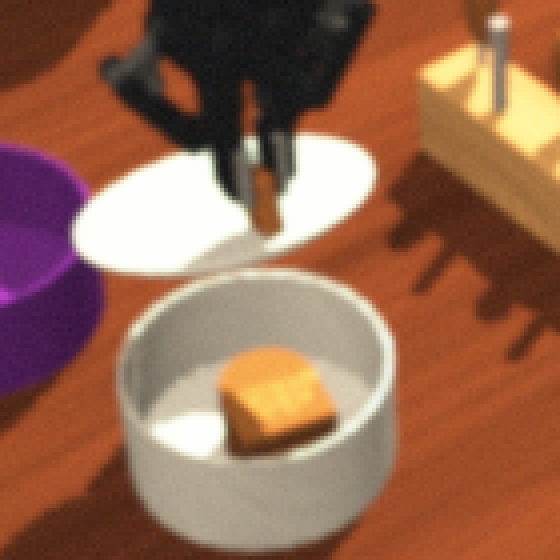

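The lid is clear of the tin, held tilted, and the heel stands in the tin. Carrying the lid outboard.

```bash
python3 -m pendant '-2 0.2 0 0;-3 0.2 0 0;-3 0.2 0 0;-3 0.2 0 0;-3 0.2 0 0;-2 0.2 0 0;-1 0 0 0;0 0 0 0'
python3 - <<'E'
from h import *
go(.547,-.429,.11,81.7)
S=r.grab_frame('scene');crop(S,100,200,290,350,4,'pics/g9.png')
T=r.grab_frame('top');crop(T,370,150,560,320,4,'pics/f9.png')
E
```

```text
clock: 10.05
tcp_pos: [0.5461, -0.4272, 0.2056]
orientation: [2.35, 2.055, 0.045]
contact_force: [-0.0, -1.0, -1.0]
grip_width: 0.0112
now [ 0.5461 -0.4272  0.2056] xang 82.34 tilt 1.98 tz [ 0.034  0.004 -0.999] F [-0.01 -0.96 -0.97] w 0.0112 t 10.05
tool delta cm [-0.26 -0.2   9.55] len 9.56 rows>= 3.0 turn 0.64
```

View pics/g9.png

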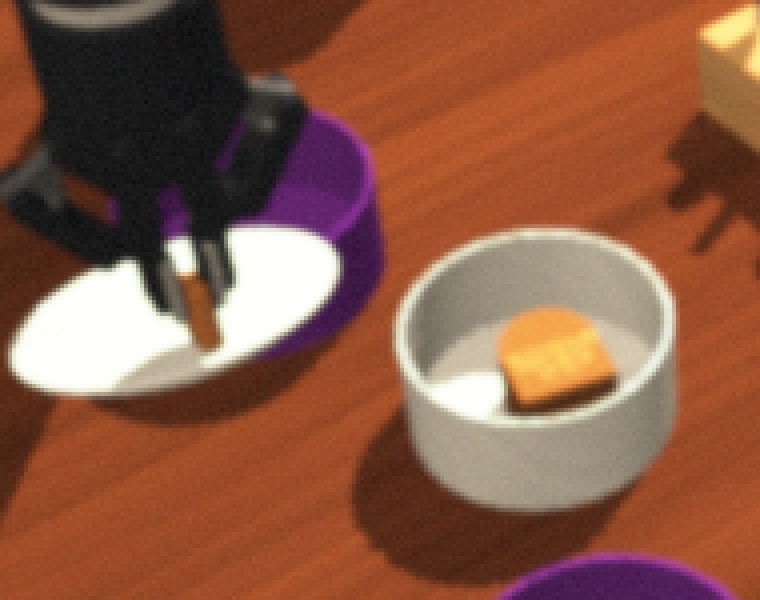

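View pics/f9.png

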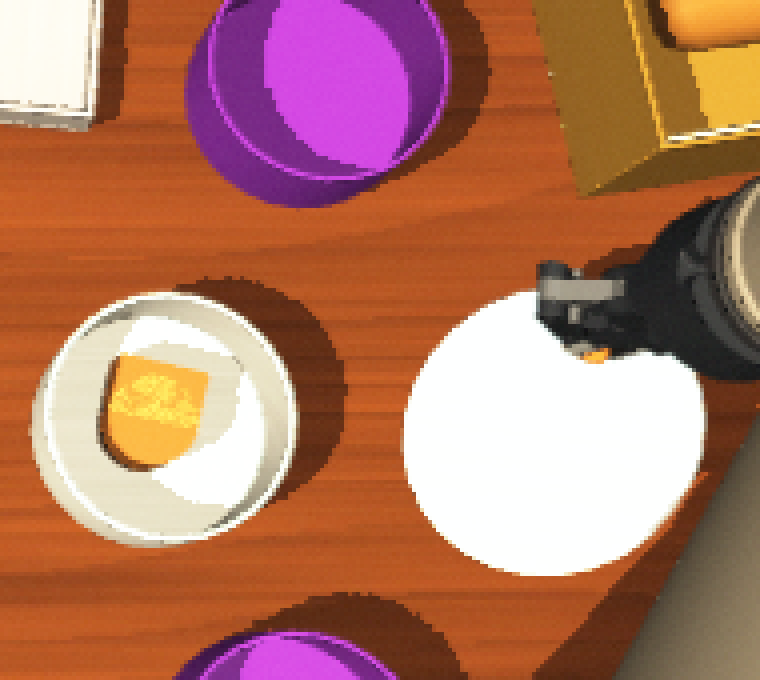

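```bash
python3 -m pendant '0 -0.1 2 0;0 -0.1 2.5 0;0 -0.1 2.5 0;0 -0.1 2 0;0 -0.1 1.5 0;0 0 1 0;0 0 0 0'
python3 - <<'E'
from h import *
go(.547,-.429,.072,81.7)
S=r.grab_frame('scene');crop(S,100,200,290,350,4,'pics/g10.png')
E
```

```text
clock: 10.73
tcp_pos: [0.5551, -0.4054, 0.0878]
orientation: [2.332, 2.081, 0.065]
contact_force: [-0.7, 0.9, -1.1]
grip_width: 0.0109
now [ 0.5551 -0.4054  0.0878] xang 83.51 tilt 2.54 tz [ 0.041  0.016 -0.999] F [-0.69  0.94 -1.08] w 0.0109 t 10.73
tool delta cm [-2.47 -0.6   1.5 ] len 2.96 rows>= 1.0 turn 1.81
```

View pics/g10.png

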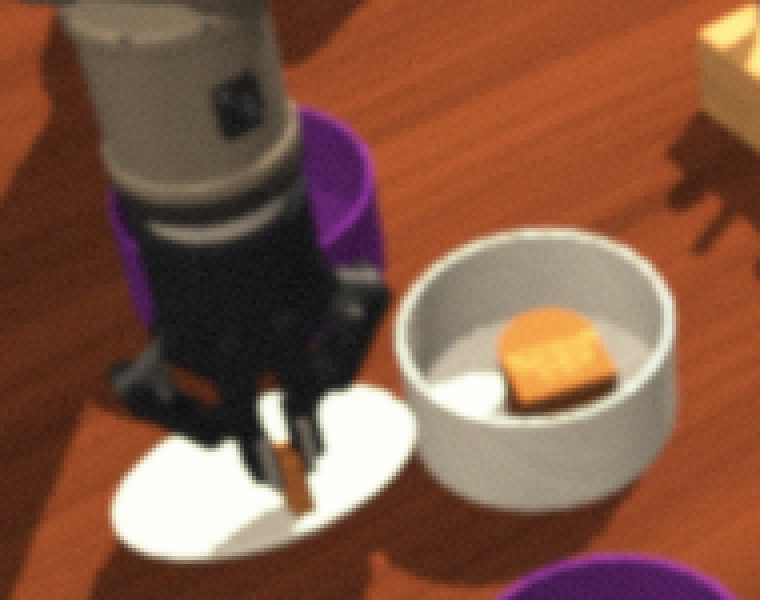

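The sideways drift during descent left the lid close to the tin. I'll shift it outboard before lowering further.

```bash
python3 -m pendant '-0.8 0 -0.3 0;-1 0 0 0;-1 0 0 0;-0.7 0 0 0;-0.4 -0.3 0 0;0 -0.3 0 0;0 0 0 0'
python3 - <<'E'
from h import *
go(.547,-.435,.072,81.7)
S=r.grab_frame('scene');crop(S,100,200,290,350,4,'pics/g11.png')
E
```

```text
clock: 11.37
tcp_pos: [0.5469, -0.451, 0.0976]
orientation: [2.323, 2.074, 0.067]
contact_force: [0.6, 0.1, -1.4]
grip_width: 0.0114
now [ 0.5469 -0.451   0.0976] xang 83.52 tilt 2.92 tz [ 0.05   0.009 -0.999] F [ 0.65  0.05 -1.44] w 0.0114 t 11.37
tool delta cm [ 1.55 -0.29  2.57] len 3.02 rows>= 1.0 turn 1.82
```

View pics/g11.png

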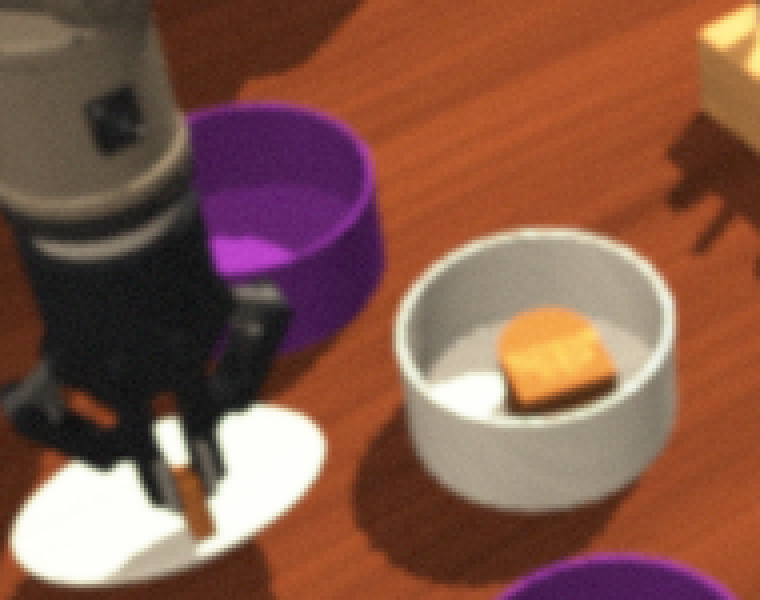

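```bash
python3 -m pendant '0 0 0.7 0;0 0 0.9 0;0 0 0.6 0;0 0 0.2 0;0 0 0 0'
python3 - <<'E'
from h import *
go(.547,-.435,.072,81.7)
S=r.grab_frame('scene');crop(S,100,200,290,350,4,'pics/g12.png')
E
```

```text
clock: 11.83
tcp_pos: [0.5486, -0.4486, 0.0703]
orientation: [2.323, 2.076, 0.069]
contact_force: [0.1, -0.4, -0.5]
grip_width: 0.0112
now [ 0.5486 -0.4486  0.0703] xang 83.59 tilt 2.91 tz [ 0.05   0.011 -0.999] F [ 0.05 -0.36 -0.53] w 0.0112 t 11.83
tool delta cm [ 1.34 -0.3  -0.17] len 1.38 rows>= 1.0 turn 1.89
```

View pics/g12.png

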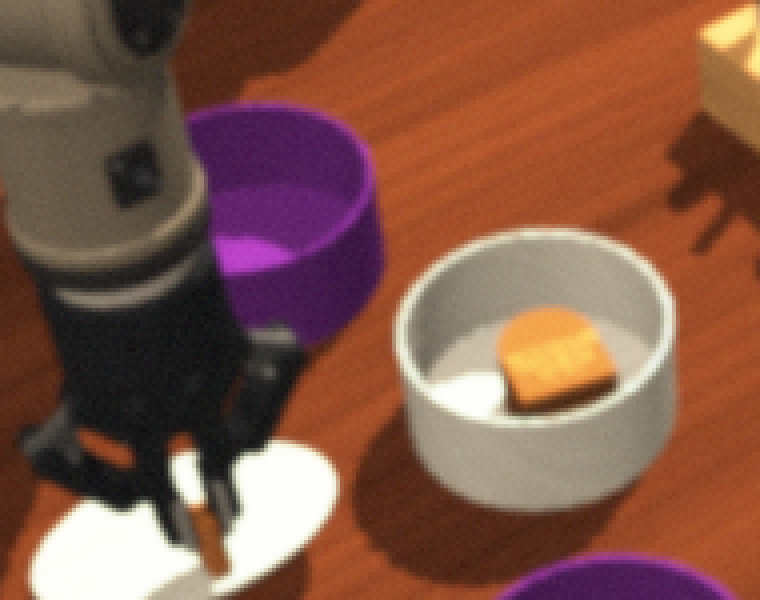

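```bash
python3 -m pendant '0 0.3 0.5 0;0 0.3 0.5 0;0 0.25 0.5 0;0 0.22 0.5 0;0 0.2 0.5 0;0 0 0 0' 223
python3 - <<'E'
from h import *
go(.547,-.435,.03,81.7)
S=r.grab_frame('scene');crop(S,100,230,290,370,4,'pics/g13.png')
E
```

```text
clock: 12.38
tcp_pos: [0.566, -0.4503, 0.0458]
orientation: [2.319, 2.076, 0.071]
contact_force: [0.5, -0.0, 1.4]
grip_width: 0.0115
now [ 0.566  -0.4503  0.0458] xang 83.68 tilt 3.06 tz [ 0.053  0.009 -0.999] F [ 0.54 -0.    1.35] w 0.0115 t 12.38
tool delta cm [ 1.28 -2.13  1.49] len 2.9 rows>= 1.0 turn 1.98
```

View pics/g13.png

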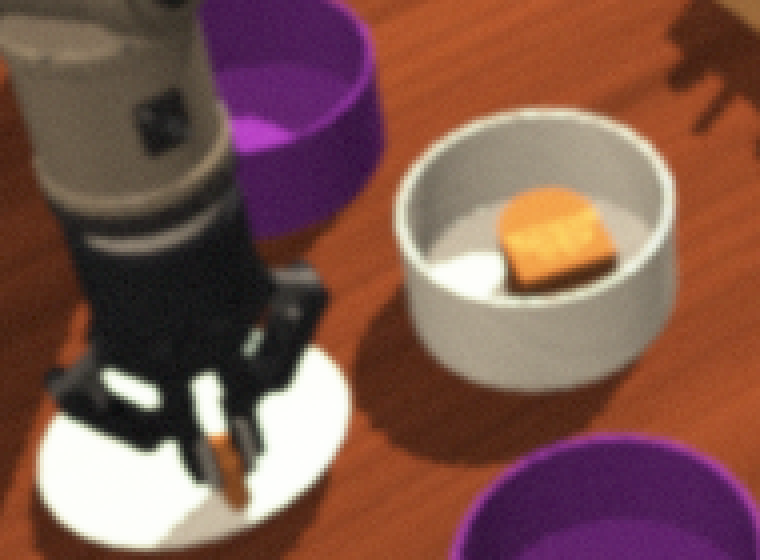

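It is rotating flat as intended, with 1–2 N of support. Lowering the last 15 mm.

```bash
python3 -m pendant '0 0.18 0.5 0;0 0.15 0.5 0;0 0.1 0.4 0;0 0 0 0'
python3 - <<'E'
from h import *
go(.547,-.435,.03,81.7)
S=r.grab_frame('scene');crop(S,100,230,290,370,4,'pics/g14.png')
E
```

```text
clock: 12.77
tcp_pos: [0.5726, -0.4509, 0.0321]
orientation: [2.318, 2.074, 0.073]
contact_force: [0.7, -0.2, 2.0]
grip_width: 0.0112
now [ 0.5726 -0.4509  0.0321] xang 83.68 tilt 3.19 tz [ 0.055  0.009 -0.998] F [ 0.72 -0.23  1.98] w 0.0112 t 12.77
tool delta cm [ 1.3  -2.73  0.08] len 3.02 rows>= 1.0 turn 1.98
```

View pics/g14.png

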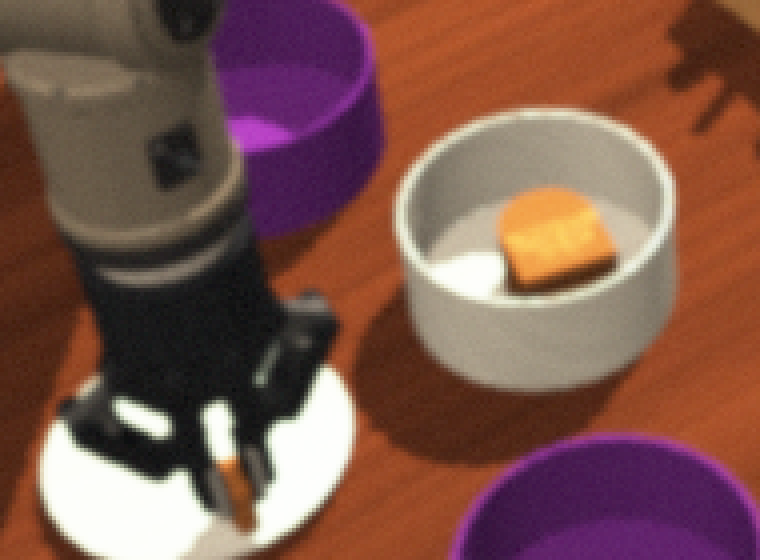

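```bash
python3 -m pendant '0 0.05 0.3 0;0 0 0.1 0;0 0 0 0'; python3 -m pendant '0 0 0 0;0 0 0 0;0 0 0 0;0 0 0 0;0 0 -0.5 0;0 0 -1 0;0 0 -2 0;0 0 -2 0' 130; python3 -m pendant '0 0 -2.5 0;0 0 -2.5 0;0 0 -2.5 0;0 0 -2.5 0;0 0 -1 0;0 0 0 0'
python3 - <<'E'
from h import *
go(.52,-.25,.2,81.7)
S=r.grab_frame('scene');crop(S,100,230,290,370,4,'pics/g15.png');
T=r.grab_frame('top');crop(T,370,150,560,320,4,'pics/f15.png')
E
```

```text
clock: 13.07
tcp_pos: [0.5735, -0.4514, 0.03]
orientation: [2.318, 2.073, 0.074]
contact_force: [-1.1, 0.8, 1.6]
grip_width: 0.0111
clock: 13.73
tcp_pos: [0.5657, -0.4498, 0.0806]
orientation: [2.328, 2.079, 0.068]
contact_force: [0.1, 0.8, 1.2]
grip_width: 0.0418
clock: 14.23
tcp_pos: [0.5605, -0.4536, 0.2047]
orientation: [2.323, 2.072, 0.07]
contact_force: [0.5, -1.1, -0.2]
grip_width: 0.042
now [ 0.5605 -0.4536  0.2047] xang 83.48 tilt 3.02 tz [ 0.052  0.009 -0.999] F [ 0.52 -1.12 -0.17] w 0.042 t 14.23
tool delta cm [19.76 -6.37  0.44] len 20.76 rows>= 6.0 turn 1.78
```

View pics/g15.png

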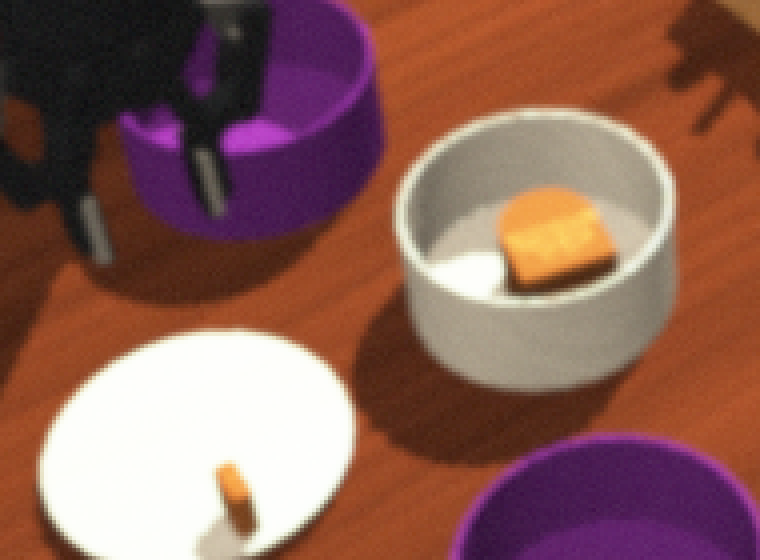

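View pics/f15.png

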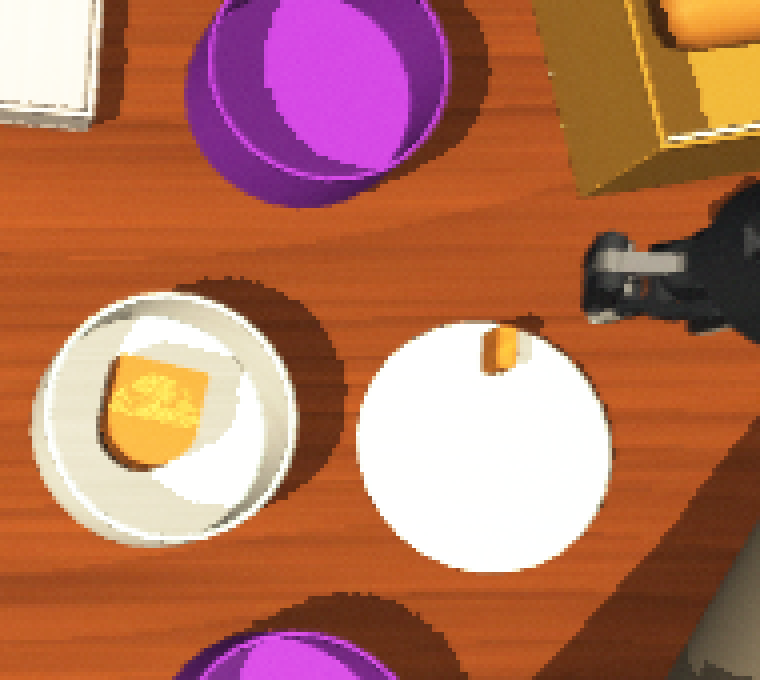

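The lid lies flat, tab up, clear of the tin (top view around (491,262)). Next I measure the heel in the tin.

Run:
```python
from h import *
T=r.grab_frame('top');S=r.grab_frame('scene')
h=cv2.cvtColor(T["color"],cv2.COLOR_RGB2HSV)
m=((h[...,0]>8)&(h[...,0]<28)&(h[...,1]>90)&(h[...,2]>200)).astype(np.uint8)
k=np.zeros_like(m);k[232:272,390:428]=1;m*=k
cn=max(cv2.findContours(m,0,1)[0],key=cv2.contourArea)
hl=cn[:,0]+0.0
P=np.array([onz(T,u,v,.047)[:2] for u,v in hl])*1000
rect=cv2.minAreaRect(P.astype(np.float32));print(rect)
for p in ((118,354),(211,374),(200,425),(107,410)):
    print(onz(T,370+p[0]/4-.4,150+p[1]/4-.4,.047).round(4))
B=np.array([q for q,(u,v) in zip(P,hl) if v>254])
A=np.c_[2*B,np.ones(len(B))];s=np.linalg.lstsq(A,(B**2).sum(1),rcond=None)[0];print("back circ",s[:2],np.sqrt(s[2]+s[:2]@s[:2]))
# tin inner rim centre from top: use scene/top of white rim
g=T["color"].astype(int)
mm=((h[...,1]<60)&(h[...,2]>150)).astype(np.uint8);k=np.zeros_like(m);k[215:292,372:448]=1;mm*=k
c2=cv2.convexHull(max(cv2.findContours(mm,0,1)[0],key=cv2.contourArea))[:,0]+0.0
e=cv2.fitEllipse(c2.astype(np.float32));print(e)
crop(T,385,225,435,285,10,"pics/h1.png");crop(S,195,270,275,330,8,"pics/h2.png")
```

```text
((531.8272705078125, -242.88400268554688), (51.977684020996094, 59.12271499633789), 76.09261322021484)
[ 0.5659 -0.2232  0.047 ]
[ 0.5538 -0.2764  0.047 ]
[ 0.5243 -0.2687  0.047 ]
[ 0.5333 -0.2157  0.047 ]
back circ [ 528.3441064  -241.48682504] 25.48391035427678
((410.7260437011719, 254.76080322265625), (62.87723922729492, 66.29192352294922), 73.270751953125)
```

View pics/h1.png

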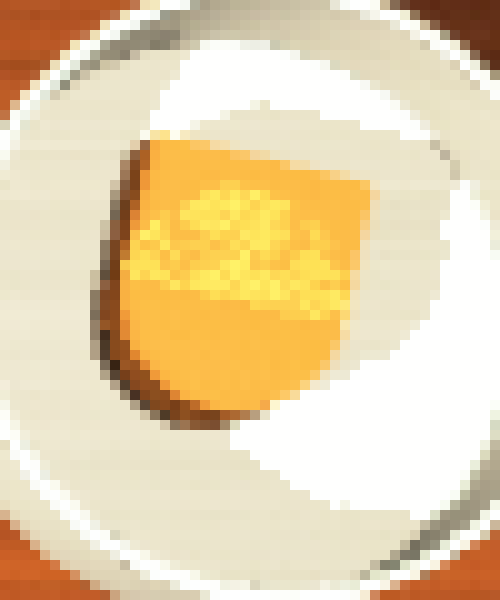

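View pics/h2.png

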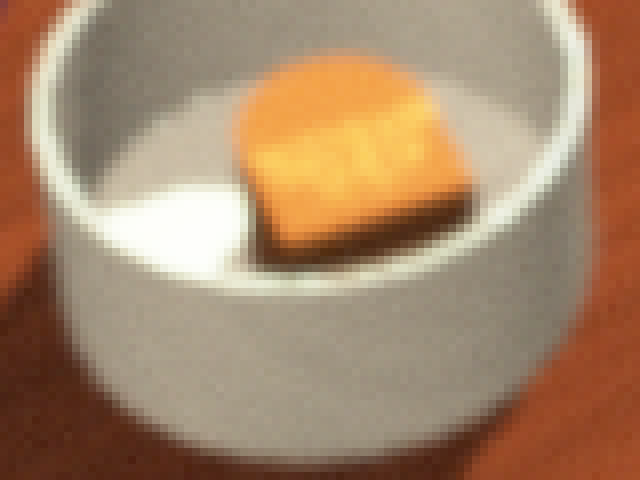

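```bash
python3 -m pendant '0 0 0 3.5;0 0 0 3.5;0 0 0 0' 52; python3 -c "
from h import *
go(.5417,-.245,.2,76.6)"
```

```text
clock: 14.68
tcp_pos: [0.5573, -0.4493, 0.1931]
orientation: [2.465, 1.933, 0.066]
contact_force: [-0.5, 0.1, -0.8]
grip_width: 0.068
now [ 0.5573 -0.4493  0.1931] xang 76.24 tilt 2.46 tz [ 0.038  0.019 -0.999] F [-0.48  0.12 -0.85] w 0.068 t 14.68
tool delta cm [19.49 -6.37 -0.36] len 20.5 rows>= 6.0 turn -0.36
```

```bash
python3 -m pendant '2.4 -0.8 -0.3 0;2.5 -0.8 -0.1 0;2.5 -0.8 0 0;2.5 -0.8 0 0;2.5 -0.8 0 0;2.5 -0.8 0 0;2.3 -0.7 0 0;1.6 -0.5 0 0'; python3 -c "
from h import *
go(.5417,-.245,.2,76.6)"
```

```text
clock: 15.35
tcp_pos: [0.5345, -0.2463, 0.1866]
orientation: [-2.458, -1.945, -0.042]
contact_force: [0.0, -0.1, -1.0]
grip_width: 0.0679
now [ 0.5345 -0.2463  0.1866] xang 76.7 tilt 1.59 tz [ 0.017  0.022 -1.   ] F [ 0.01 -0.05 -0.96] w 0.0679 t 15.35
tool delta cm [ 0.33  0.68 -1.33] len 1.53 rows>= 1.0 turn 0.10
```

```bash
python3 -m pendant '0.2 0.4 1 0;0.1 0.3 1.5 0;0 0 1.5 0;0 0 1.5 0;0 0 1.5 0;0 0 1 0;0 0 0 0'; python3 -c "
from h import *
go(.5417,-.245,.016,76.6)"
```

```text
clock: 15.93
tcp_pos: [0.5419, -0.2367, 0.0948]
orientation: [-2.432, -1.963, -0.034]
contact_force: [-0.0, -0.2, 0.5]
grip_width: 0.0683
now [ 0.5419 -0.2367  0.0948] xang 77.82 tilt 1.56 tz [ 0.007  0.026 -1.   ] F [-0.03 -0.15  0.51] w 0.0683 t 15.93
tool delta cm [-1.03  0.15  7.85] len 7.92 rows>= 2.0 turn 1.22
```

```bash
python3 -m pendant '-0.4 0 0.5 0.6;-0.4 0.1 1 0.6;-0.2 0.1 0.8 0;0 0 0 0'; python3 -c "
from h import *
go(.5417,-.245,.016,76.6)
S=r.grab_frame('scene');T=r.grab_frame('top');crop(S,170,190,310,330,4,'pics/j1.png');crop(T,370,190,460,300,5,'pics/j2.png')"
```

```text
clock: 16.27
tcp_pos: [0.5415, -0.249, 0.069]
orientation: [-2.454, -1.935, -0.032]
contact_force: [-0.4, -0.2, -0.7]
grip_width: 0.0682
now [ 0.5415 -0.249   0.069 ] xang 76.49 tilt 1.49 tz [ 0.006  0.025 -1.   ] F [-0.45 -0.24 -0.73] w 0.0682 t 16.27
tool delta cm [ 0.25 -0.07  5.3 ] len 5.31 rows>= 2.0 turn -0.11
```

View pics/j1.png

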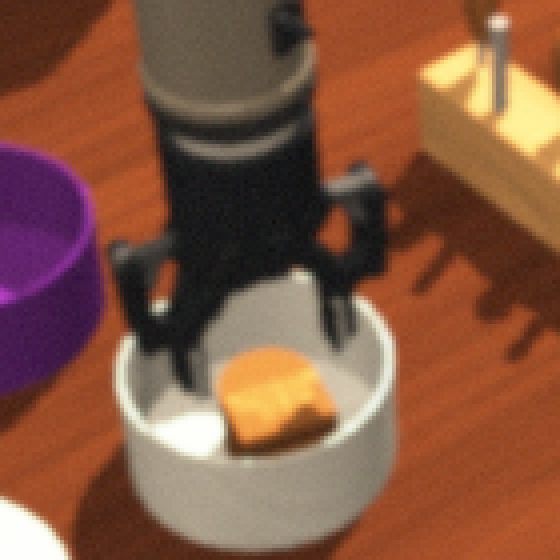

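View pics/j2.png

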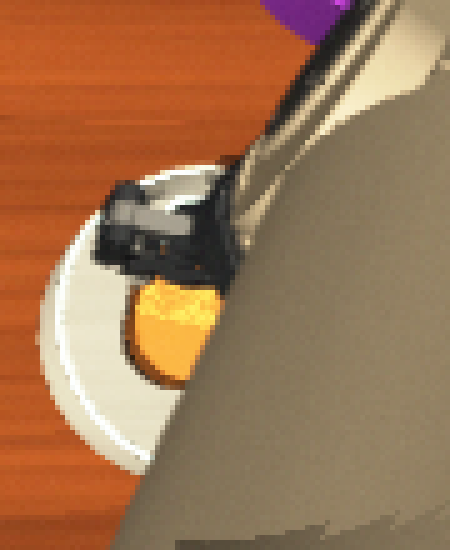

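```bash
python3 -m pendant '0 0 0.8 0;0 0 1 0;0 0 1 0;0 0 1 0;0 0 0.7 0;0 0 0 0'; python3 -c "
from h import *
go(.5417,-.245,.016,76.6)"
```

```text
clock: 16.87
tcp_pos: [0.544, -0.2472, 0.0222]
orientation: [-2.455, -1.938, -0.037]
contact_force: [0.4, 0.6, 0.0]
grip_width: 0.0684
now [ 0.544  -0.2472  0.0222] xang 76.58 tilt 1.54 tz [ 0.011  0.025 -1.   ] F [0.37 0.57 0.02] w 0.0684 t 16.87
tool delta cm [ 0.15 -0.28  0.62] len 0.69 rows>= 1.0 turn -0.02
```

```bash
python3 -m pendant '0.15 -0.25 0.4 0;0 0 0.1 0;0 0 0 0'; python3 -m pendant '0 0 0 0;0 0 0 0;0 0 0 0;0 0 0 0;0 0 0 0;0 0 0 0' 255 30; python3 -c "
from h import *
go(.5417,-.245,.016,76.6)
S=r.grab_frame('scene');crop(S,170,190,310,330,4,'pics/j3.png')"
```

```text
clock: 17.12
tcp_pos: [0.5413, -0.2446, 0.0157]
orientation: [-2.454, -1.938, -0.036]
contact_force: [0.6, 0.4, 1.0]
grip_width: 0.0682
clock: 17.62
tcp_pos: [0.5418, -0.2447, 0.0169]
orientation: [-2.455, -1.939, -0.037]
contact_force: [-0.9, -0.3, -0.9]
grip_width: 0.0516
now [ 0.5418 -0.2447  0.0169] xang 76.59 tilt 1.55 tz [ 0.011  0.025 -1.   ] F [-0.94 -0.33 -0.91] w 0.0516 t 17.62
tool delta cm [-0.03 -0.    0.09] len 0.09 rows>= 1.0 turn -0.01
```

View pics/j3.png

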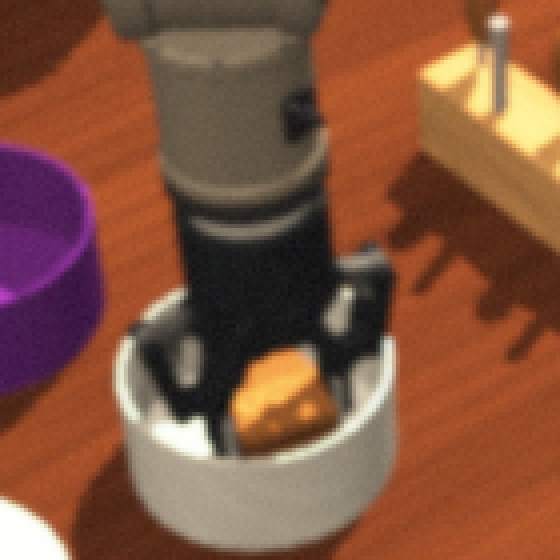

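```bash
python3 -c "
from h import *
o=r.get_obs();np.savez('grasp.npz',M=Ro.from_rotvec(o['orientation']).as_matrix(),p=o['tcp_pos'])"
python3 -m pendant '0 0 -0.3 0;0 0 -0.8 0;0 0 -1.2 0;0 0 -1.5 0;0 0 -1.5 0;0 0 -1.5 0;0 0 -1 0;0 0 0 0' - 45; python3 -c "
from h import *
go(.5417,-.245,.215,76.6)
S=r.grab_frame('scene');crop(S,170,190,310,330,4,'pics/j4.png')"
```

```text
clock: 18.33
tcp_pos: [0.5406, -0.2474, 0.1031]
orientation: [-2.457, -1.938, -0.037]
contact_force: [0.2, -0.2, -1.3]
grip_width: 0.0515
now [ 0.5406 -0.2474  0.1031] xang 76.53 tilt 1.55 tz [ 0.011  0.025 -1.   ] F [ 0.23 -0.16 -1.3 ] w 0.0515 t 18.33
tool delta cm [  0.56   0.11 -11.18] len 11.19 rows>= 3.0 turn -0.07
```

View pics/j4.png

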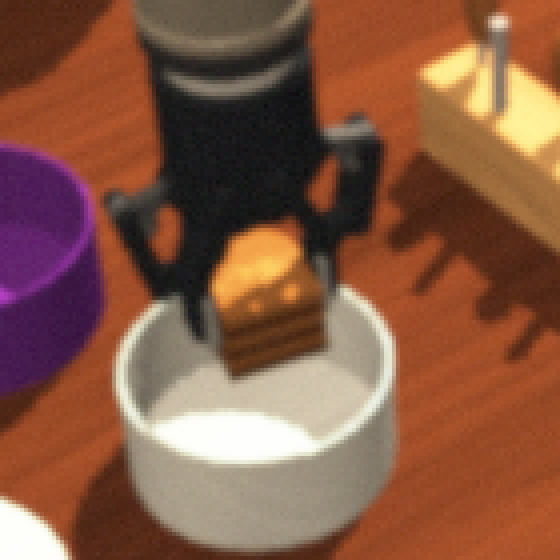

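```bash
python3 -m pendant '0.1 0 -1.5 0;0.1 0 -2 0;0.1 0 -2 0;0.1 0 -2 0;0.1 0 -2 0;0 0 -1.5 0;0 0 -0.7 0;0 0 0 0'; python3 -c "
from h import *
go(.475,.25,.225,100.2)
S=r.grab_frame('scene');crop(S,170,150,310,290,4,'pics/j5.png')"
```

```text
clock: 19.05
tcp_pos: [0.5365, -0.2428, 0.2185]
orientation: [-2.448, -1.932, -0.027]
contact_force: [0.0, -0.0, -1.6]
grip_width: 0.0512
now [ 0.5365 -0.2428  0.2185] xang 76.55 tilt 1.64 tz [-0.     0.029 -1.   ] F [ 0.03 -0.01 -1.59] w 0.0512 t 19.05
tool delta cm [ 46.5  -17.44   0.77] len 49.67 rows>= 13.0 turn -23.65
```

View pics/j5.png

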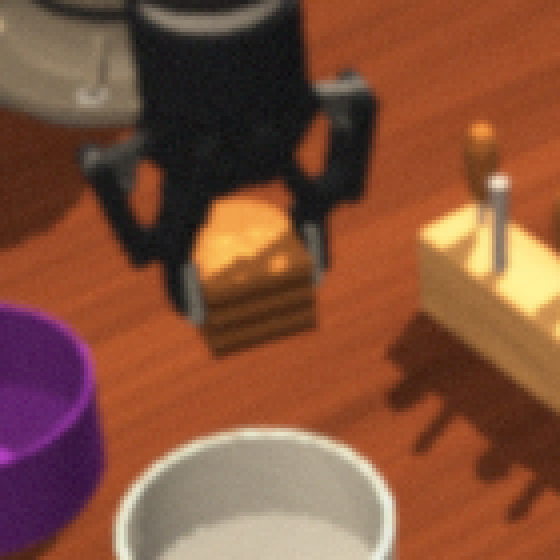

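```bash
python3 -m pendant '1.5 -0.5 -0.3 0;2.3 -0.8 -0.2 0;2.3 -0.8 -0.1 0;2.3 -0.8 -0.1 0;2.3 -0.8 0 0;2.3 -0.8 0 0;2.3 -0.8 0 0;2.3 -0.8 0 0'; python3 -c "
from h import *
go(.475,.25,.225,100.2)"
```

```text
clock: 19.77
tcp_pos: [0.5106, -0.0562, 0.218]
orientation: [-2.453, -1.911, -0.001]
contact_force: [0.2, 0.2, -0.6]
grip_width: 0.0511
now [ 0.5106 -0.0562  0.218 ] xang 75.84 tilt 1.82 tz [-0.019  0.026 -0.999] F [ 0.18  0.23 -0.61] w 0.0511 t 19.77
tool delta cm [ 28.82 -10.94   0.15] len 30.83 rows>= 8.0 turn -24.36
```

```bash
python3 -m pendant '1 -0.3 -0.1 -1.5;1 -0.3 0 -1.5;1 -0.3 0 -1.5;1 -0.3 0 -1.5;1 -0.3 0 -1.5;1 -0.3 0 -1.5;1 -0.3 0 -1.5;1 -0.3 0 -1.5'; python3 -c "
from h import *
go(.475,.25,.225,100.2)"
```

```text
clock: 20.43
tcp_pos: [0.4951, 0.0329, 0.2169]
orientation: [-2.215, -2.177, 0.003]
contact_force: [0.1, 1.0, -2.3]
grip_width: 0.0514
now [0.4951 0.0329 0.2169] xang 89.01 tilt 2.06 tz [-0.027  0.024 -0.999] F [ 0.13  0.98 -2.28] w 0.0514 t 20.43
tool delta cm [21.68 -2.39 -0.23] len 21.82 rows>= 6.0 turn -11.19
```

```bash
python3 -m pendant '2.5 -0.2 0 -1.4;3.5 -0.3 0 -1.4;3.5 -0.4 0 -1.4;3.5 -0.4 0 -1.4;3.5 -0.4 0 -1.4;2.5 -0.2 0 -1.4;1 0 0 -1.4;0 0 0 0'; python3 -c "
from h import *
go(.475,.25,.225,100.2)"
```

```text
clock: 21.1
tcp_pos: [0.4622, 0.2439, 0.2241]
orientation: [-2.0, -2.378, -0.008]
contact_force: [-0.2, -0.6, -0.9]
grip_width: 0.0515
now [0.4622 0.2439 0.2241] xang 99.86 tilt 2.02 tz [-0.023  0.026 -0.999] F [-0.24 -0.59 -0.85] w 0.0515 t 21.1
tool delta cm [ 0.38  1.36 -0.1 ] len 1.42 rows>= 1.0 turn -0.34
```

```bash
cat > st.py <<'E'
from h import *
g=np.load('grasp.npz')
def st():
    o=r.get_obs();M=Ro.from_rotvec(o['orientation']).as_matrix()
    up=M@g['M'].T@np.array([0,0,1.]); 
    hx=M@g['M'].T@Ro.from_euler('z',-13.4,degrees=True).apply([1,0,0])
    # heel origin: at grasp assumed (.532,-.2427,.005)
    off=g['M'].T@(np.array([.532,-.2427,.005])-g['p']); H=M@off+o['tcp_pos']
    y=np.degrees(np.arctan2(hx[1],hx[0]))
    print("heel up",up.round(3),"tilt",np.degrees(np.arccos(up[2])).round(2),"yaw",y.round(2),"origin",H.round(4),"tcp",o['tcp_pos'].round(4),"tz",M[:,2].round(3),"w",round(o['grip_width'],4),"t",round(o['clock'],2))
    return M,H,y
if __name__=="__main__":
    M,H,y=st()
    d=np.array([.4668,.2562,.110])-H
    print("to target: world",d.round(4),"tool cm",(M.T@d*100).round(2),"turn",round(-(10.2-y),2))
E
python3 st.py
```

```text
heel up [0.023 0.001 1.   ] tilt 1.32 yaw 9.91 origin [0.4522 0.2419 0.2125] tcp [0.4622 0.2439 0.2241] tz [-0.023  0.026 -0.999] w 0.0515 t 21.1
to target: world [ 0.0146  0.0143 -0.1025] tool cm [ 0.85  1.87 10.25] turn -0.29
```

```bash
python3 -m pendant '0.3 0.5 0.6 0;0.3 0.6 0.8 0;0.2 0.5 0.8 0;0 0.2 0.8 0;0 0 0.8 0;0 0 0.7 0;0 0 0.5 0;0 0 0 0'; python3 st.py
```

```text
clock: 21.77
tcp_pos: [0.4813, 0.2482, 0.1669]
orientation: [-2.015, -2.368, -0.0]
contact_force: [-0.6, 0.0, -1.5]
grip_width: 0.0516
heel up [0.024 0.006 1.   ] tilt 1.44 yaw 9.22 origin [0.4713 0.2462 0.1553] tcp [0.4813 0.2482 0.1669] tz [-0.024  0.021 -0.999] w 0.0516 t 21.77
to target: world [-0.0045  0.01   -0.0453] tool cm [ 0.94 -0.19  4.56] turn -0.98
```

```bash
python3 -m pendant '0.4 -0.1 0.3 -0.5;0.4 -0.1 0.6 -0.5;0.2 0 0.7 0;0 0 0.6 0;0 0 0.3 0;0 0 0 0'; python3 st.py
python3 - <<'E'
from h import *
S=r.grab_frame('scene');T=r.grab_frame('top')
crop(S,350,110,450,210,6,'pics/k1.png');crop(T,140,220,230,310,6,'pics/k2.png')
E
```

```text
clock: 22.27
tcp_pos: [0.4763, 0.2596, 0.1399]
orientation: [-1.992, -2.388, -0.002]
contact_force: [0.6, 0.7, -1.4]
grip_width: 0.0513
heel up [0.024 0.005 1.   ] tilt 1.38 yaw 10.36 origin [0.4663 0.2575 0.1283] tcp [0.4763 0.2596 0.1399] tz [-0.024  0.022 -0.999] w 0.0513 t 22.27
to target: world [ 0.0005 -0.0013 -0.0183] tool cm [-0.18  0.06  1.82] turn 0.16
```

View pics/k1.png

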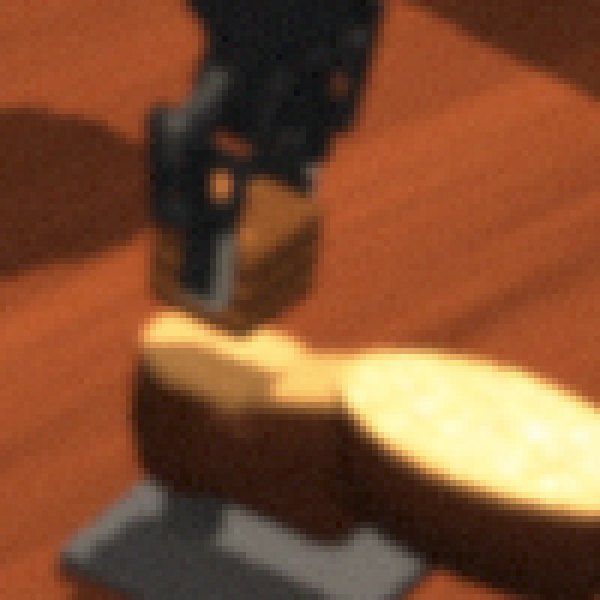

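View pics/k2.png

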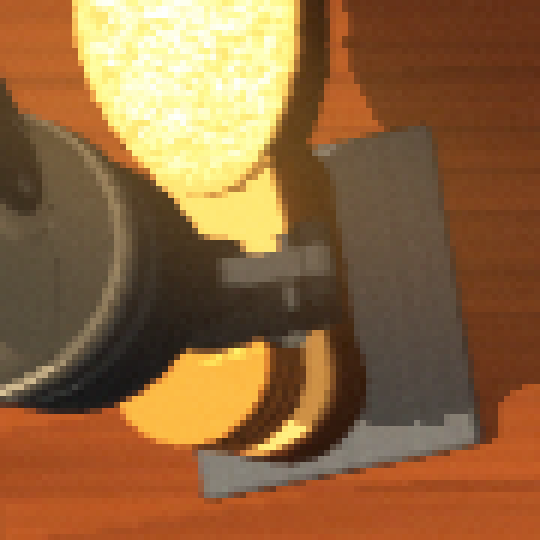

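```bash
cat > chk.py <<'E'
from st import *
S=r.grab_frame('scene');T=r.grab_frame('top')
M,H,y=st()
h=cv2.cvtColor(T["color"],cv2.COLOR_RGB2HSV)
m=((h[...,0]>8)&(h[...,0]<24)&(h[...,1]>130)&(h[...,2]>215)).astype(np.uint8);k=np.zeros_like(m);k[270:300,155:186]=1;m*=k
cn=max(cv2.findContours(m,0,cv2.CHAIN_APPROX_NONE)[0],key=cv2.contourArea)[:,0]+0.0
v=m.copy()*255;cv2.imwrite('pics/m.png',cv2.resize(v[260:310,140:230],None,fx=6,fy=6,interpolation=0))
zt=H[2]+.042
P=np.array([onz(T,*q,zt)[:2] for q in cn])
R=g['M']
ax=np.array([np.cos(np.radians(y)),np.sin(np.radians(y))]);ay=np.array([-ax[1],ax[0]])
loc=(P-H[:2])@np.stack([ax,ay],1)*1000
b=loc[(loc[:,0]<-8)]
A=np.c_[2*b,np.ones(len(b))];s=np.linalg.lstsq(A,(b**2).sum(1),rcond=None)[0]
print("back circle centre in heel frame (want -4,0)",s[:2].round(1),"R",np.sqrt(s[2]+s[:2]@s[:2]).round(1),"min x",loc[:,0].min().round(1),"y range",loc[:,1].min().round(1),loc[:,1].max().round(1))
E
python3 chk.py
```

```text
heel up [0.022 0.004 1.   ] tilt 1.3 yaw 10.32 origin [0.4671 0.2574 0.1294] tcp [0.4771 0.2596 0.141 ] tz [-0.023  0.023 -0.999] w 0.0514 t 22.47
back circle centre in heel frame (want -4,0) [-8.3 -1.8] R 21.5 min x -29.3 y range -27.3 23.7
```

View pics/m.png

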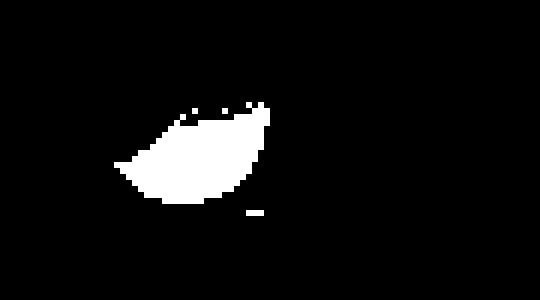

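Run:
```python
from st import *
S=r.grab_frame('scene');M,H,y=st()
Rh=M@g['M'].T@Ro.from_euler('z',-13.4,degrees=True).as_matrix()
im=cv2.resize(S["color"][110:210,350:450,::-1],None,fx=6,fy=6,interpolation=cv2.INTER_CUBIC)
for x,yy,z in((30,-26,0),(30,26,0),(30,-26,42),(30,26,42),(-4,-26,0),(-30,0,0)):
    p=(proj(S,H+Rh@np.array([x,yy,z])/1e3)-[350,110]+.5)*6;print((x,yy,z),p.round(0)); cv2.circle(im,tuple(int(a) for a in p),3,(0,255,0),1)
cv2.imwrite('pics/k3.png',im)
```

```text
heel up [0.022 0.004 1.   ] tilt 1.29 yaw 10.32 origin [0.4671 0.2574 0.1295] tcp [0.4771 0.2596 0.1411] tz [-0.022  0.023 -0.999] w 0.0516 t 22.52
(30, -26, 0) [246. 339.]
(30, 26, 0) [316. 286.]
(30, -26, 42) [259. 252.]
(30, 26, 42) [329. 200.]
(-4, -26, 0) [177. 307.]
(-30, 0, 0) [162. 257.]
```

View pics/k3.png

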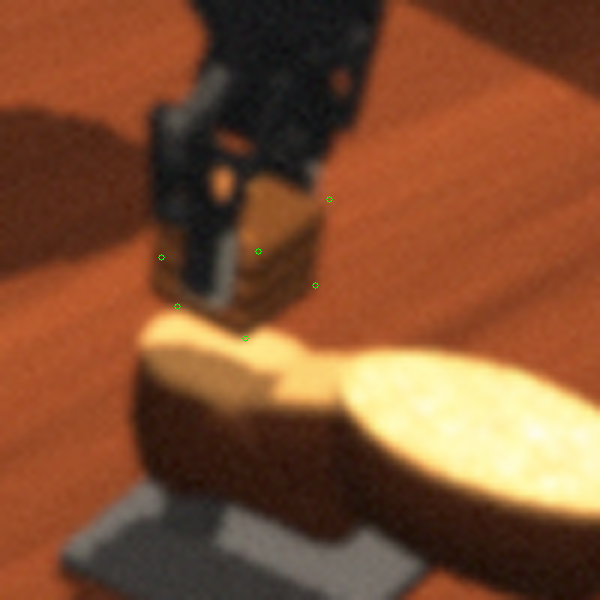

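```bash
python3 -m pendant '0 0 0.4 0;0 0 0.5 0;0 0 0.4 0;0 0 0 0'; python3 st.py
```

```text
clock: 22.85
tcp_pos: [0.4776, 0.26, 0.1278]
orientation: [-1.994, -2.387, -0.008]
contact_force: [-0.9, -0.4, -2.4]
grip_width: 0.0513
heel up [0.02  0.003 1.   ] tilt 1.17 yaw 10.29 origin [0.4676 0.2579 0.1161] tcp [0.4776 0.26   0.1278] tz [-0.021  0.024 -1.   ] w 0.0513 t 22.85
to target: world [-0.0008 -0.0017 -0.0061] tool cm [-0.17 -0.1   0.61] turn 0.09
```

```bash
python3 -m pendant '-0.1 -0.05 0.2 0;-0.05 0 0.2 0;0 0 0.1 0;0 0 0 0;0 0 0 0'; python3 chk.py;python3 st.py
python3 - <<'E'
from h import *
S=r.grab_frame('scene');T=r.grab_frame('top')
crop(S,350,110,450,210,6,'pics/l1.png');crop(T,140,220,230,310,6,'pics/l2.png')
E
```

```text
clock: 23.27
tcp_pos: [0.477, 0.2581, 0.1216]
orientation: [-1.994, -2.387, -0.006]
contact_force: [-0.7, 0.5, -1.6]
grip_width: 0.0509
heel up [0.021 0.004 1.   ] tilt 1.22 yaw 10.28 origin [0.467  0.256  0.1101] tcp [0.477  0.2581 0.1217] tz [-0.021  0.023 -1.   ] w 0.0515 t 23.37
back circle centre in heel frame (want -4,0) [-9.9 -1. ] R 19.8 min x -28.9 y range -21.9 22.2
heel up [0.021 0.004 1.   ] tilt 1.22 yaw 10.28 origin [0.467  0.256  0.1101] tcp [0.477  0.2581 0.1217] tz [-0.021  0.023 -1.   ] w 0.0515 t 23.37
to target: world [-0.0002  0.0002 -0.0001] tool cm [ 0.02 -0.02  0.01] turn 0.08
```

View pics/l1.png

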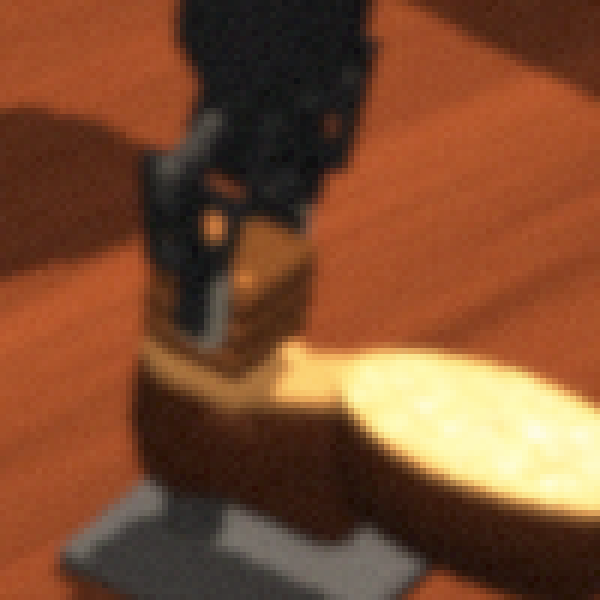

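View pics/l2.png

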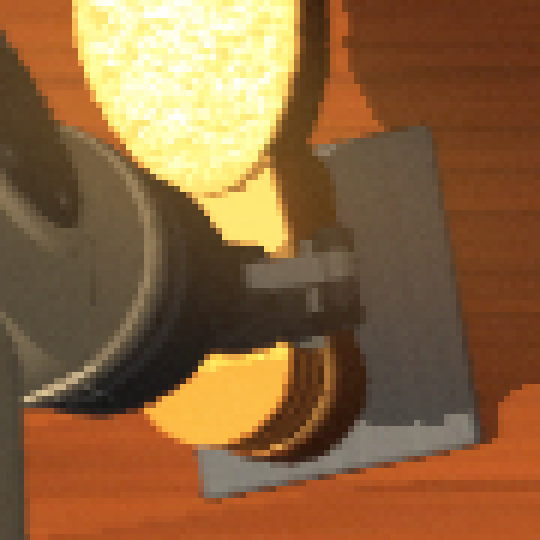

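The picture shows the heel squarely above the seat. The ~10 px offset in the top view is the parallax a 10 mm gap gives. A quick stillness and bystander check, then I hand in.

```bash
python3 - <<'E'
from h import *
T=r.grab_frame('top');S=r.grab_frame('scene');cv2.imwrite('pics/z.png',T["color"][:,:,::-1])
o=r.get_obs();print(np.abs(o["qvel"]).max(),o["clock"])
for n,f in(("top",T),("scene",S)):
    I0=cv2.imread(f"pics/{n}0.png")[:,:,::-1].astype(int)
    if n=="top":
        for nm,(a,b,c,d) in dict(rack=(285,210,325,325),jar=(290,160,325,200),hammer=(220,125,330,172),tray=(350,125,402,188)).items():
            print(nm,(np.abs(I0[b:d,a:c]-f["color"][b:d,a:c]).max(2)>60).mean().round(3))
E
python3 st.py
```

```text
0.0024786749078325263 23.5667
rack 0.253
jar 0.0
hammer 0.0
tray 0.001
heel up [0.021 0.004 1.   ] tilt 1.21 yaw 10.28 origin [0.4671 0.256  0.1101] tcp [0.4771 0.2581 0.1218] tz [-0.021  0.023 -1.   ] w 0.0515 t 23.57
to target: world [-0.0003  0.0002 -0.0001] tool cm [ 0.02 -0.02  0.02] turn 0.08
```

View pics/z.png

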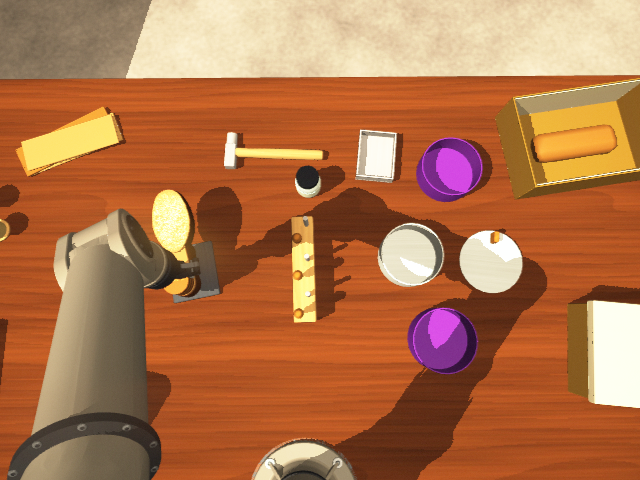

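The top view shows everything in place. The rack difference is only the arm's shadow, and the lid lies flat at (491,262).

```bash
python3 -c "
from bench import r
print(r.hand_in())"
```

```text
the job is handed in; nothing more can be done
None
```

The job is handed in at about 23.6 s, and no verdict came back. The lid was tipped about 22° by its tab with the rear edge on the rim, lifted off, and laid flat, tab up, beside the tin. The heel was carried over the rack and is held above the shoe's seat.

**Last checks:**
- **Heel position:** by arm readings and the measured poses, it is about 10 mm above the seat, within 0.5 mm of the measured seat centre and 0.1° of its yaw. The camera calibration adds up to about 2 mm on top. The arm was still and gripping, and I saw no contact with the shoe.
- **Bystanders:** the jar, hammer and tray show no change in the top view. About a quarter of the rack's pixels changed; it looks unmoved in the picture, and I put that down to the arm's shadow.

**What failed or disagreed:**
- **First tip:** with a firm grip, the lid came up level by about 12 mm instead of tipping. I set it back down and redid it with a light grip, which tipped it. It also slid roughly 4 mm on the rim while tipping.
- **Heel tilt:** a leftover tilt of about 1.2° remains from small tool drift.
- **Heel back-edge fit:** the circle fit from the final pictures was unusable because the gripper hid part of the edge. The rearmost point agreed within about 1 mm.
- **Cameras:** the top and scene cameras differed by 4–6 mm on the lid. I relied mainly on the top view, which fitted the seen finger positions better.

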